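Load a laptop cooling stack into a test dock

ROBOT

A 6-joint arm with a two-finger parallel gripper is mounted at the origin on the work surface. World frame = base frame: x ahead of the robot, y to its left, z up, the work surface at z = 0. Lengths are in m, angles in degrees, forces in N, time in s.
With the tool pointing down it reaches from about 0.3 to 0.75 m from the base axis. Payload 8.5 kg.
Tool frame: the origin (TCP) lies between the finger pads; the fingertips stand 22 mm ahead of it and the grasp point (between the pads) lies 3 mm ahead of it (env.nose_length is the distance from the TCP to the fingertips, in m); z points along the fingers, x is the direction in which the jaws open and shut, and the axes are right-handed (so a half turn about z gives the same grasp; the last joint's range is limited). The gripper opens to 85 mm and grips with 20 to 120 N. Pads are 22 mm wide; open, the fingers measure 114 mm over their backs; the gripper's body (76 mm by 85 mm) begins 54 mm behind the grasp point. The pads swing forward as they close: fully open they stand 13 mm farther back than shut.
Start: joints at [59.112, 21.807, 74.336, -0, 83.858, -12.336], TCP at [0.175, 0.521, 0.225] pointing down, gripper open.
Joint ranges: [-178.18, 178.18], [-50.72, 133.34], [12.68, 142.11], [-81.47, 261.47], [9.98, 163.14], [-165.26, 165.26]. Speed limits (degrees/s): [136.94, 136.94, 180, 180, 180, 180].

INTERFACE

Orientations are given as a 3x3 rotation matrix whose columns are the frame's x, y, z axes.
In Python, from rig import env gives the robot as it stands.
- The arm moves only by the tool arm_command, never from a script. Its argument "steps" is a list of rows, each an object with "delta_pos": the shift along the world's x, y, z in mm, a list of three; "dr": the turn, a rotation vector about the world's x, y, z in degrees, a list of three. In form: [{"delta_pos": [dx, dy, dz], "dr": [wx, wy, wz]}, ...]. A call has 1 to 20 rows; each row shifts and turns the commanded pose from where the row before left it; what a row does not reach is not made up. A row lasts 1/10 s, in which the tool goes at most 50 mm and 8.59 degrees, less where a joint would pass 70% of its speed; a pose out of reach is approached as far as the arm can. A call with a gripper value outside its range is refused whole. "grip" is the opening, from 0 (shut) to 1 (fully open), set as the call begins (left out, the last holds). The fingers move at their own pace and stop on an object; "squeeze" is the grip in N (left out, the last holds). Time passes only in rows, so rows that do not move let the fingers close. It gives the time, the measured TCP pose, the force and the opening at its end, in the units of the state.
- env.observe(): the state, without advancing time (a new reading comes with each control period).
- env.get_image(name): name is "scene" or "top" or "wrist"; returns the picture (384x512x3 uint8, blue, green, red); there is no depth.
- env.get_calibration(name): a dict with "fx", "fy", "cx", "cy" (pixels), "view" (4x4, takes a point from world to camera coordinates). Camera axes: x right, y up, looking along -z (the intrinsics and any distortion apply to the point x, -y, -z); pixel columns grow to the right and rows downward; lengths in m; the calibration is good to about 2 mm. The wrist camera is an equidistant fisheye: a pixel r from the principal point sees the ray r / f radians off the axis. A picture is of the moment at which its call begins: read the wrist's pose just before it. get_calibration takes no time and is no camera call; for the wrist camera it gives the pose at the moment of the call.
- env.close_job(): hands the job in, once; it reports no verdict.
The state is a dict: "time_s": time; "q": joint angles; "qvel": joint speeds; "joint_efforts": joint torques, N m; "position": TCP position; "tool_rot": TCP orientation; "ft_force": force on the tool from outside, world axes, zero at the start; "wrist_torque": the same for the moment, N m; "grip_width": finger opening in m.
Only numpy, scipy, OpenCV 4.12 (cv2) and the standard library are available. Lean on these libraries where they do the work, as an engineer would, in place of code of your own. Each camera call takes 0.05 s, during which the arm holds its last target. There are 200 camera calls.

TASK

Pull the test dock's tray out to its stop, then build the cooling stack in the blue nest on it in this order: copper heat sink, fan unit on top of it, and last the yellow retaining frame, which goes in aslant, pushed under the orange lip against the sprung plunger, then laid flat and let spring back so that both its ends are caught under the lips. Set every part down gently without dropping it, leave the tray out, and leave the other things on the bench where they are.

Things in the scene. Friction and masses are not known exactly. Their poses are not given: they have to be found in the camera images.
- tray (a joint): how far the tray is out of the dock, m: 0 shut, 0.14 at its stop. Slides along -x of nest with about 4 N of friction and stays where left. The dock is a low grey box 240 mm wide, 200 deep, 100 high, its roof clear over the front half; its front face lies 100 mm beyond the nest's centre (+x) when the tray is fully out.
- tray_handle (a point): middle of the tray's red bar handle: a level round bar 12 mm thick, 80 mm long along the nest's y, 70 mm above the bench, 45 mm in front of the dock's face when shut, 85 mm before the nest's centre (-x). Take it from above. Moves with the tray.
- nest (a point): centre of the blue nest's floor on the tray, 20 mm above the bench (under the clear roof while shut). x into the dock, y along the nest to its sprung end, z up. Pocket 95 mm long (y), 61 wide (x), flared at the top; long sides open for fingers over the middle 66 mm. Above this floor the heat sink fills 0 to 18 mm, the fan 18 to 38; the retaining frame sits on the fan at 38.
- orange_lip (a point): middle of the lower inner edge of the orange lip over the nest's sprung end, at nest y = 47.5 mm, z = 50 mm (6 mm thick). The lip runs outward (+y) from here to the end wall, over a ledge at z = 36 mm. The frame's tongue goes under it, leaning about 0.2 rad with this end low.
- end_wall (a point): rigid end wall under the orange lip, nest y = 62.5 mm, z = 38 mm. A 20 mm wide brass plunger sticks out of it to y = 49.5 mm and gives way along +y: 2 N at first, about 7 N when the frame meets the wall. With the frame held against the wall, its other end clears the blue lip by 4 mm and can be laid down; let go, the plunger pushes it 9.5 mm back.
- blue_lip (a point): middle of the lower inner edge of the short blue lip at the nest's plain end, nest y = -47.5 mm, z = 45.5 mm (6 mm thick). Beneath it, 5.5 mm farther out (y = -53 mm), is the wall against which the sprung-back frame rests, centred in the nest.
- sink_center (a point): centre of the loose copper heat sink with fins: 90 mm long (own y), 56 mm wide (own x), 18 mm high (z up), about 0.3 kg. Same either way round.
- fan_center (a point): centre of the loose black fan unit, a flat case with a grey rotor on top: 90 mm long (own y), 56 mm wide (own x), 20 mm high (z up), about 0.14 kg; it stays rotor upward. May be turned end for end.
- frame_center (a point): centre (9 mm over its underside) of the loose yellow retaining frame: 106 mm long (own y), 56 mm wide (own x); two side rails 64 mm long and 18 mm high to grip across the 56 mm, and at each end a flat tongue 5 mm thick in line with the underside, reaching 21 mm past the rails; about 0.12 kg. Same either way round.
- driver: the loose screwdriver, 170 mm long, lying on the bench; origin about half-way along it. Leave it alone.
- board: a loose green memory board, 70 x 30 x 5 mm, flat on the bench; origin at the centre of its underside. Leave it alone.
- tape: a loose grey roll, 90 mm across, 20 mm high, lying flat; origin at the centre of its underside. Leave it alone.
- screwbin: a loose orange divided screw bin, 110 x 90 x 30 mm; origin at the centre of its underside. Leave it alone.
- drive: a loose flat silver drive, 100 x 70 x 9 mm; origin at the centre of its underside. Leave it alone.
- brush: a loose brush, 160 mm long, lying on the bench; origin about half-way along it. Leave it alone.
- sink: the same heat sink, origin at the centre of its underside
- fan: the same fan unit, origin at the centre of its underside
- frame: the same retaining frame, origin at the centre of its underside
Things that resemble listed ones, but are neither listed nor needed, are in the scene too. Several things look just like the frame: the one meant starts nearest to the robot's base. What is shaped like the sink but purple is not meant.

How it is judged:
By the outcome, as a careful person would: the job done as asked, in the order asked, and still so for the second after the job is handed in, with the robot touching nothing.
It also fails if it takes over 72 s, if anything falls off the work surface, if the arm or the gripper's body presses on something with over 40 N, if the wrist force passes 120 N, or if a joint passes its speed limit or range.

## Working session

There is one attempt and no reset: what is moved stays moved. The work goes in short steps, Python scripts to look and compute and a tool call to move; the robot and the scene stay as the last step left them, time stands still between calls to the robot, and variables do not carry over. Pictures are saved under pics/ and viewed, about 8 in all and at most 12, crops included, and the job is handed in when it is done.

Besides the shell and the picture viewer there is one more tool, called as a command line: name --argument value ..., lists and objects as JSON in quotes. arm_command: Moves the arm, as the interface text tells. Its arguments: {"type":"object","properties":{"steps":{"type":"array"},"grip":{"type":"number"},"squeeze":{"type":"number"}},"required":["steps"]}

```bash
ls; mkdir -p pics; python3 - <<'E'
from rig import env
import cv2,numpy as np
s=env.observe();print(s['time_s'],s['position'],s['tool_rot'],s['grip_width'],env.nose_length)
for n in ['scene','top','wrist']:
    c=env.get_calibration(n);print(n,{k:(np.round(v,4).tolist()) for k,v in c.items()})
    cv2.imwrite(f'pics/{n}0.png',env.get_image(n))
a=cv2.imread('pics/top0.png');cv2.imwrite('pics/top0b.png',cv2.resize(a,(800,600),interpolation=cv2.INTER_CUBIC))
a=cv2.imread('pics/scene0.png');cv2.imwrite('pics/scene0b.png',cv2.resize(a,(800,600),interpolation=cv2.INTER_CUBIC))
E
```

```text
pics
0.0 [0.1748217  0.52115259 0.22459727] [[ 3.18137409e-01  9.48044289e-01 -7.84100229e-04]
 [ 9.48043469e-01 -3.18138201e-01 -1.29091593e-03]
 [-1.47329771e-03 -3.32672452e-04 -9.99998859e-01]] 0.08567955584565816 0.022
scene {'fx': 356.8353, 'fy': 356.8353, 'cx': 251.6084, 'cy': 189.6276, 'view': [[0.4016, 0.9157, 0.0136, -0.1141], [-0.7336, 0.3128, 0.6034, 0.3798], [0.5482, -0.2523, 0.7974, -1.8576], [0.0, 0.0, 0.0, 1.0]]}
top {'fx': 400.8444, 'fy': 400.8444, 'cx': 250.0019, 'cy': 190.0946, 'view': [[0.0029, -0.9998, 0.0178, -0.1091], [0.9865, 0.0058, 0.1634, -0.5304], [-0.1635, 0.0171, 0.9864, -1.2981], [0.0, 0.0, 0.0, 1.0]]}
wrist {'fx': 297.3186, 'fy': 297.3186, 'cx': 254.2207, 'cy': 189.273, 'view': [[0.3178, 0.9481, -0.0013, -0.5477], [-0.8983, 0.3007, -0.3205, 0.0427], [-0.3035, 0.103, 0.9472, -0.3803], [0.0, 0.0, 0.0, 1.0]]}
```

View pics/top0b.png

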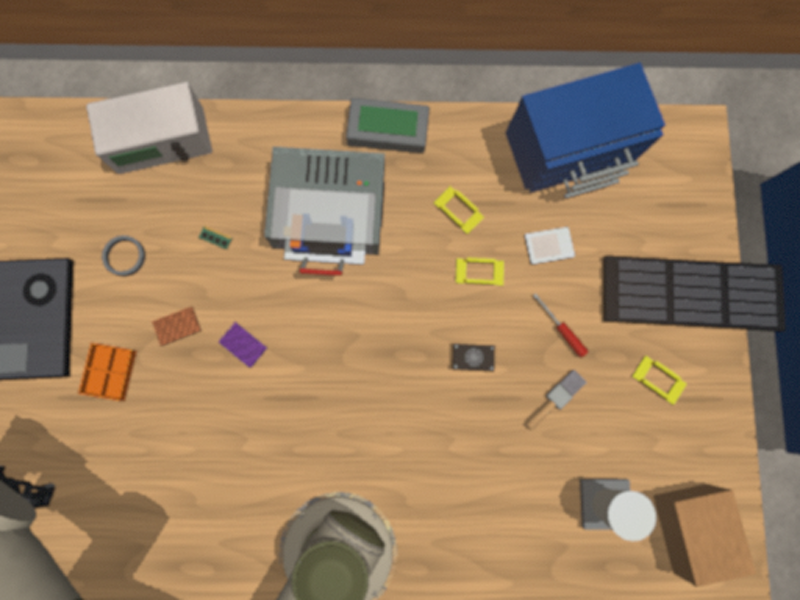

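View pics/scene0b.png

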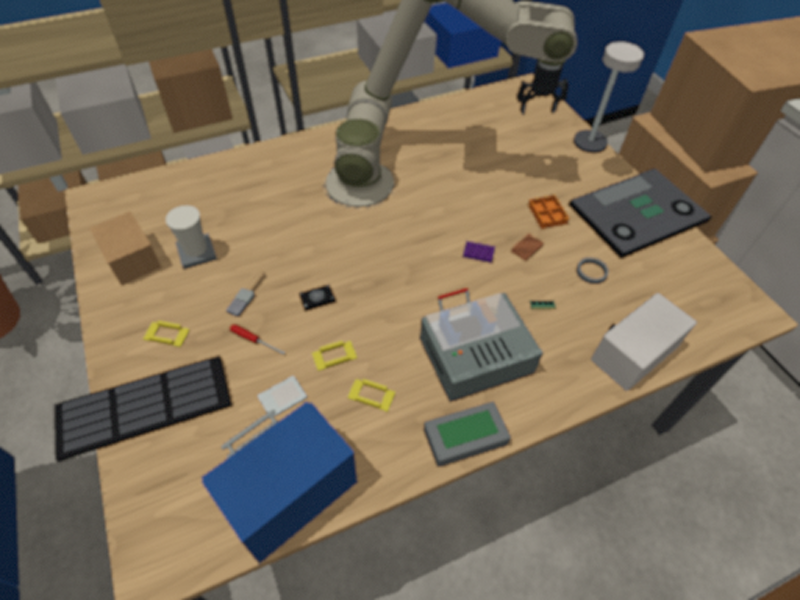

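The top view (800x600) shows:
- **Dock:** at (325,200), with its red handle at (320,270), orange lip at (295,228) and blue lip at about (348,238).
- **Sink candidates:** copper at (177,326) and a purple lookalike at (243,344).
- **Fan:** (473,357).
- **Frame candidates:** (460,210), (480,270) and (660,380).

I'll measure from both views.

```bash
cat > h.py <<'E'
import cv2,numpy as np
from rig import env
def ray(c,px,fish=False):
    px=np.atleast_2d(np.asarray(px,float)); V=np.asarray(c['view'])
    u=(px[:,0]-c['cx'])/c['fx'];v=(px[:,1]-c['cy'])/c['fy']
    if fish:
        r=np.hypot(u,v)+1e-12; d=np.c_[u/r*np.sin(r),-v/r*np.sin(r),-np.cos(r)]
    else: d=np.c_[u,-v,-np.ones_like(u)]
    R=V[:3,:3]; return -R.T@V[:3,3], d@R
def plane(c,px,z,fish=False):
    o,d=ray(c,px,fish); return o+d*((z-o[2])/d[:,2])[:,None]
def tri(obs):  # list of (o,d)
    A=np.zeros((3,3));b=np.zeros(3)
    for o,d in obs:
        d=d.ravel()/np.linalg.norm(d);P=np.eye(3)-np.outer(d,d);A+=P;b+=P@o
    p=np.linalg.solve(A,b)
    e=[np.linalg.norm((np.eye(3)-np.outer(d.ravel(),d.ravel())/(d@d.T).item())@(p-o)) for o,d in obs]
    return p,max(e)
def blobs(img,lo,hi,amin=25):
    m=cv2.inRange(cv2.cvtColor(img,cv2.COLOR_BGR2HSV),np.array(lo),np.array(hi))
    n,l,s,c=cv2.connectedComponentsWithStats(m)
    return [(c[i],s[i,4],(l==i).astype(np.uint8)) for i in range(1,n) if s[i,4]>=amin]
def rect(c,mask,z,fish=False):
    cs,_=cv2.findContours(mask,cv2.RETR_EXTERNAL,cv2.CHAIN_APPROX_NONE)
    k=np.vstack(cs).reshape(-1,2); p=plane(c,k,z,fish)[:,:2]
    (x,y),(w,h),a=cv2.minAreaRect((p*1000).astype(np.float32))
    if w>h: a+=90;w,h=h,w   # a: direction of short axis, deg
    return np.round([x,y,w,h,(a+90)%180-90],1)
COL={'yellow':((24,150,120),(34,255,255)),'red':((0,170,90),(4,255,255)),'orange':((7,190,150),(16,255,255)),
'copper':((4,90,60),(12,175,200)),'purple':((130,100,50),(155,255,255)),'black':((0,0,0),(179,90,55))}
E
python3 - <<'E'
from h import *
for n in ['top','scene']:
    im=cv2.imread(f'pics/{n}0.png');c=env.get_calibration(n)
    for k,(lo,hi) in COL.items():
        for ce,a,m in blobs(im,lo,hi,20):
            p=plane(c,ce,0.015)[0]
            if .2<p[0]<.95 and abs(p[1])<.6: print(n,k,ce.round(1),a,(p[:2]*1000).round(),rect(c,m,0.015))
E
```

```text
top yellow [293.5 133.9] 310 [ 737. -260.] [ 737.8 -260.6   60.2  102.8  -44.2]
top yellow [306.8 173.4] 287 [ 595. -303.] [ 596.  -302.3   59.1  100.8   -1.5]
top red [204.7 173.8] 48 [592.  49.] [591.8  49.6   6.5  86.   -3.5]
top red [366.  217.3] 120 [ 444. -503.] [ 445.4 -501.7   18.6   78.1  -52.8]
top orange [ 68.6 237.9] 705 [371. 497.] [372.2 500.6  88.2 105.5  80.8]
top copper [205.1 173.7] 85 [592.  48.] [591.8  48.   16.4  96.5  -2.7]
top copper [112.5 208.4] 445 [470. 357.] [470.7 357.2  56.8  89.9  22.1]
top copper [365.8 217.2] 80 [ 445. -502.] [ 445.3 -501.3   28.6   87.5  -51.6]
top purple [154.9 220.4] 380 [430. 213.] [430.6 212.8  50.7  84.5 -38.2]
top black [114.6  96.8] 39 [867. 373.] [866.9 373.4  12.6  43.7 -52.4]
top black [ 42.9 203.1] 231 [487. 592.] [491.  591.8  10.7 249.2 -87.2]
scene yellow [213.3 227. ] 190 [ 603. -309.] [ 600.5 -307.6   60.8  101.1   -1.8]
scene yellow [237.4 252.2] 210 [ 746. -262.] [ 744.3 -260.9   58.5  103.2  -43.2]
scene red [155.8 212.9] 74 [ 446. -504.] [ 446.7 -503.2   19.5   81.5  -54.9]
scene orange [353.9 134.3] 64 [375. 514.] [375.5 514.6  32.2  82.3  80.1]
scene orange [344.2 132.4] 30 [345. 477.] [344.5 478.   27.1  37.5  77.6]
scene orange [348.7 139.7] 27 [397. 469.] [395.8 469.1  26.   33.5 -84.8]
scene copper [336.9 157.9] 162 [477. 351.] [475.7 352.1  52.4  90.5  24.5]
scene copper [288.1 187.5] 40 [543.  61.] [544.4  66.7  15.8  94.4  -2.4]
scene copper [154.8 210.4] 26 [ 433. -504.] [ 438.5 -499.1   26.3   87.8  -38.3]
scene purple [306.3 160.8] 159 [437. 210.] [436.  210.3  57.3  79.6 -39.8]
scene black [203.  190.6] 117 [ 413. -287.] [ 409.3 -286.8   53.    80.2    0. ]
scene black [278.2 230. ] 49 [719. -74.] [711.5 -74.    9.4 104.1  87.7]
```

```bash
python3 - <<'E'
from h import *
T=env.get_calibration('top');S=env.get_calibration('scene');W=env.get_calibration('wrist')
for n,a,b in [('handle',(204.9,173.75),(288.1,187.5)),('sink',(112.5,208.4),(336.9,157.9)),('frameB',(306.8,173.4),(213.3,227.)),('frameA',(293.5,133.9),(237.4,252.2))]:
    p,e=tri([ray(T,a),ray(S,b)]);print(n,(p*1000).round(1),round(e*1000,1))
print('cam',(ray(W,(0,0),1)[0]*1000).round(1))
print('handle@70',plane(T,(204.9,173.75),.07)*1000)
im=cv2.imread('pics/top0.png')
c=im[150:270,90:330]
cv2.imwrite('pics/crop1.png',cv2.resize(c,(800,400),interpolation=cv2.INTER_CUBIC))
for k,(lo,hi) in COL.items():
  if k in('red',):
    for ce,a,m in blobs(im,lo,hi,20): print(ce,rect(T,m,.07))
E
```

```text
handle [579.3  39.9  69.6] 3.2
sink [471.  359.    5.8] 1.1
frameB [ 597.4 -306.3    4. ] 1.1
frameA [ 740.3 -260.6    3.9] 0.3
cam [ 97.  545.6 373.3]
handle@70 [[580.44200747  42.77922483  70.        ]]
[204.66666667 173.83333333] [580.4  44.2   6.3  82.5  -3.5]
[366.03333333 217.33333333] [ 439.9 -484.7   17.8   74.9  -52.8]
```

View pics/crop1.png

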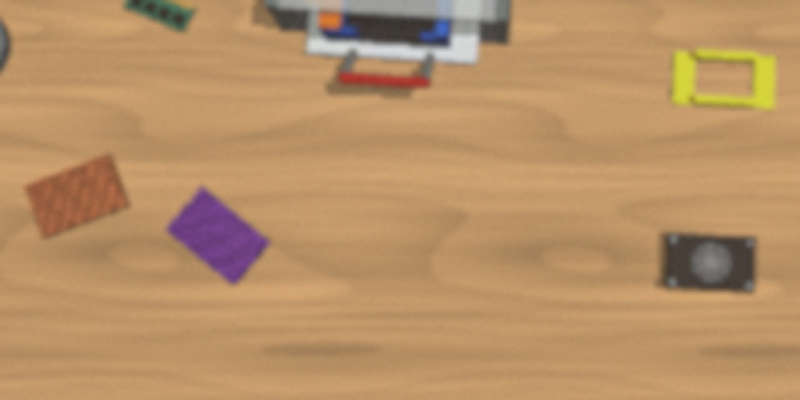

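The crop shows the red handle at (385,79), copper sink at (78,195), purple lookalike at (218,235), fan at (710,262) and frame at (725,79). The frame I want is the one at world (597,-305), which is nearest to the base. I'll move over the handle first.

arm_command --grip 0.4 --steps '[{"delta_pos": [27, -32, 0], "dr": [0, 0, -5]}, {"delta_pos": [27, -32, 0], "dr": [0, 0, -5]}, {"delta_pos": [27, -32, 0], "dr": [0, 0, -5]}, {"delta_pos": [27, -32, 0], "dr": [0, 0, -5]}, {"delta_pos": [27, -32, 0], "dr": [0, 0, -5]}, {"delta_pos": [27, -32, 0], "dr": [0, 0, -5]}, {"delta_pos": [27, -32, 0], "dr": [0, 0, -5]}, {"delta_pos": [27, -32, 0], "dr": [0, 0, -5]}, {"delta_pos": [27, -32, 0], "dr": [0, 0, -5]}, {"delta_pos": [27, -32, 0], "dr": [0, 0, -5]}, {"delta_pos": [27, -32, 0], "dr": [0, 0, -5]}, {"delta_pos": [27, -32, 0], "dr": [0, 0, -5]}, {"delta_pos": [27, -32, 0], "dr": [0, 0, -5]}, {"delta_pos": [27, -32, 0], "dr": [0, 0, -5]}, {"delta_pos": [27, -32, 0], "dr": [0, 0, -4]}, {"delta_pos": [0, 0, 0], "dr": [0, 0, 0]}, {"delta_pos": [0, 0, 0], "dr": [0, 0, 0]}]'

```text
time_s: 1.85
position: [0.58, 0.0409, 0.2245]
tool_rot: [[0.999, -0.045, -0.001], [-0.045, -0.999, 0.0], [-0.001, -0.0, -1.0]]
ft_force: [0.2, -0.1, -0.2]
grip_width: 0.0341
```

```bash
python3 - <<'E'
from h import *
s=env.observe();print(s['time_s'],s['position']*1000,np.round(s['tool_rot'],3).tolist(),s['grip_width'],s['q'])
W=env.get_calibration('wrist');im=env.get_image('wrist');cv2.imwrite('pics/w1.png',im)
for ce,a,m in blobs(im,*COL['red'],15): print(ce,a,plane(W,ce,.07,1)*1000,rect(W,m,.07,1))
np.save('W1.npy',W['view'])
E
```

```text
1.85 [579.96643181  40.87500299 224.50705148] [[0.999, -0.045, -0.001], [-0.045, -0.999, 0.0], [-0.001, -0.0, -1.0]] 0.03405039207596025 [-7.63269135e+00  2.50623577e+01  6.91557999e+01  9.82992649e-03
  8.58672219e+01 -5.02984366e+00]
[254.37212276 168.80051151] 782 [[580.42909105  41.61426572  70.        ]] [580.3  39.2  10.5  89.2  -3.6]
```

View pics/w1.png

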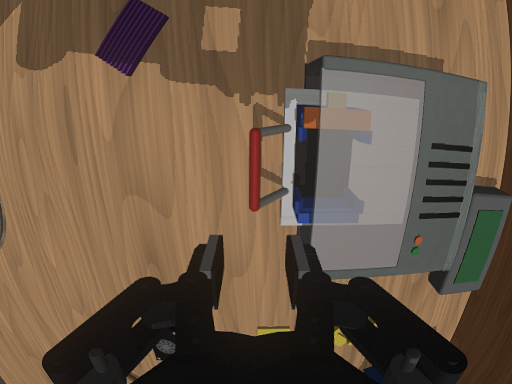

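The wrist view shows the handle bar at (254,169), world (580.4,41,70), with yaw about -3.6°. I'll descend and grip it.

arm_command --steps '[{"delta_pos": [0, 0, -30], "dr": [0, 0, -1]}, {"delta_pos": [0, 0, -40], "dr": [0, 0, 0]}, {"delta_pos": [0, 0, -40], "dr": [0, 0, 0]}, {"delta_pos": [0, 0, -30], "dr": [0, 0, 0]}, {"delta_pos": [0, 0, -11], "dr": [0, 0, 0]}, {"delta_pos": [0, 0, 0], "dr": [0, 0, 0]}]'

```text
time_s: 2.5
position: [0.5793, 0.0423, 0.0737]
tool_rot: [[0.998, -0.061, -0.002], [-0.061, -0.998, 0.0], [-0.002, -0.0, -1.0]]
ft_force: [-0.0, -0.0, 0.6]
grip_width: 0.0342
```

arm_command --grip 0 --squeeze 40 --steps '[{"delta_pos": [0, 0, 0], "dr": [0, 0, 0]}, {"delta_pos": [0, 0, 0], "dr": [0, 0, 0]}, {"delta_pos": [0, 0, 0], "dr": [0, 0, 0]}, {"delta_pos": [0, 0, 0], "dr": [0, 0, 0]}, {"delta_pos": [0, 0, 0], "dr": [0, 0, 0]}]'

```text
time_s: 3.0
position: [0.5801, 0.0413, 0.0746]
tool_rot: [[0.998, -0.062, 0.001], [-0.062, -0.998, -0.0], [0.001, 0.0, -1.0]]
ft_force: [0.3, -0.3, -0.1]
grip_width: 0.0002
```

The gripper closed on nothing, so I'll look before doing anything else.

```bash
python3 - <<'E'
from h import *
im=env.get_image('wrist');W=env.get_calibration('wrist');cv2.imwrite('pics/w2.png',im)
T=env.get_calibration('top');t=env.get_image('top')
for ce,a,m in blobs(im,*COL['red'],15): print('w',ce,a,plane(W,ce,.07,1)*1000)
for ce,a,m in blobs(t,*COL['red'],15): print('t',ce,a,plane(T,ce,.07)*1000)
E
```

```text
w [254.07097792 198.81072555] 1268 [[582.0204625  64.582399   70.       ]]
t [366.05833333 217.24166667] 120 [[ 439.00751401 -485.62352685   70.        ]]
```

View pics/w2.png

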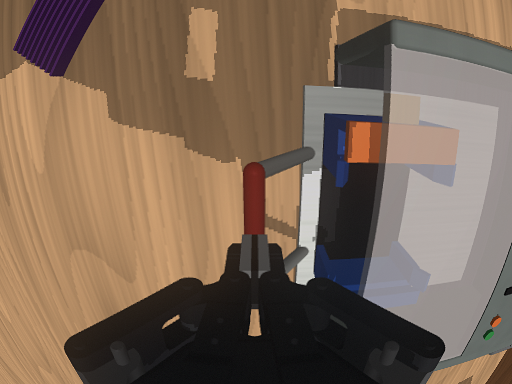

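```bash
python3 - <<'E'
from h import *
W=env.get_calibration('wrist');c1=dict(W);c1['view']=np.load('W1.npy')
def top_end(f):
    im=cv2.imread(f);b=max(blobs(im,*COL['red'],15),key=lambda b:b[1])[2]
    ys,xs=np.nonzero(b);return (xs[ys<=ys.min()+1].mean(),ys.min()),(xs[ys>=ys.max()-1].mean(),ys.max())
a,a2=top_end('pics/w1.png');b,b2=top_end('pics/w2.png');print(a,a2,b,b2)
p,e=tri([ray(c1,a,1),ray(W,b,1)]);print(p*1000,e*1000)
s=env.observe();print(s['position'],s['grip_width'],s['ft_force'])
# project tip & bar
for z in (.05,.06,.07): print(z,plane(c1,a,z,1)*1000,plane(c1,a2,z,1)*1000,plane(W,b,z,1)*1000)
# pixel of points in current image
R=W['view']
for q in ([.58,.0413,.0526],[.58,.0523,.0526],[.58,.0413,.07],[.58,.0523,.0716]):
    v=R[:3,:3]@np.array(q)+R[:3,3];x,y,z=v[0],-v[1],-v[2];r=np.hypot(x,y);th=np.arctan2(r,z);print(q,W['cx']+W['fx']*th*x/r,W['cy']+W['fy']*th*y/r)
E
```

```text
(np.float64(255.0), np.int64(129)) (np.float64(254.0), np.int64(210)) (np.float64(254.0), np.int64(164)) (np.float64(254.0), np.int64(233))
[583.01573009  83.12683866  65.44489572] 0.07549423620563894
[0.58003429 0.04139297 0.07438237] -1.8445149565291145e-05 [ 0.89100879  0.85010039 -0.57164644]
0.05 [[582.86223302  81.2105402   50.        ]] [[577.47652883 -13.61670575  50.        ]] [[582.83677378  79.3147216   50.        ]]
0.06 [[582.91295155  82.45585898  60.        ]] [[577.6939441   -9.43632171  60.        ]] [[583.00130292  81.77830156  60.        ]]
0.07 [[582.96367007  83.70117776  70.        ]] [[577.91135937  -5.25593767  70.        ]] [[583.16583205  84.24188153  70.        ]]
[0.58, 0.0413, 0.0526] 253.23969338831 223.75154406095712
[0.58, 0.0523, 0.0526] 252.12136668859256 207.72128710875324
[0.58, 0.0413, 0.07] 253.1352862132595 236.57852333419856
[0.58, 0.0523, 0.0716] 251.88321094759263 220.58526101090064
```

```bash
python3 - <<'E'
import cv2
im=cv2.imread('pics/w2.png');cv2.imwrite('pics/w2c.png',cv2.resize(im[150:350,170:370],(600,600),interpolation=cv2.INTER_CUBIC))
E
```

```text
(no output)
```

View pics/w2c.png

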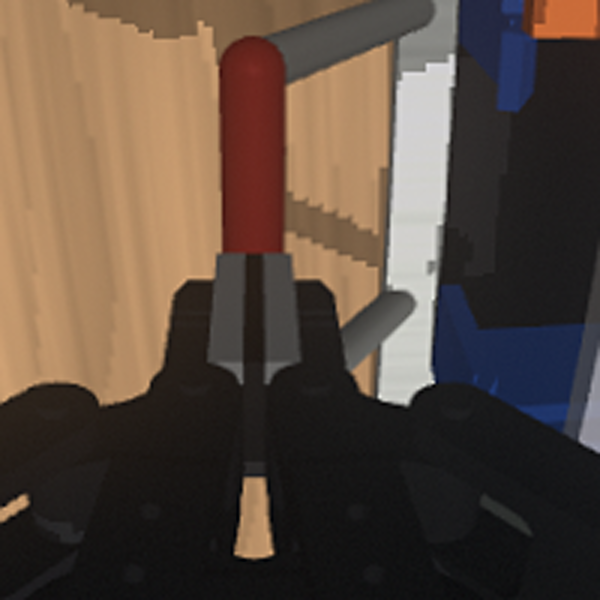

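```bash
python3 - <<'E'
from h import *
S=env.get_calibration('scene');V=np.array(S['view'])
x=np.array([.318,.948,0])
for z in (.19,.203,.216,.225,.24,.26):
  for sgn in (-1,1):
    p=np.array([.1748,.5212,z])+sgn*.045*x; v=V[:3,:3]@p+V[:3,3]
    print(z,sgn,np.round([(S['cx']+S['fx']*v[0]/-v[2])*800/512,(S['cy']-S['fy']*v[1]/-v[2])*800/512],1))
s=cv2.imread('pics/scene0.png');a=s[30:90,310:390]
b=env.get_image('scene');cv2.imwrite('pics/scene1.png',b);b=b[140:215,240:340]
cv2.imwrite('pics/cmp.png',np.hstack([cv2.resize(a,(400,300),interpolation=2),cv2.resize(b,(400,300),interpolation=2)]))
E
```

```text
0.19 -1 [518.6 127.5]
0.19 1 [546.8 126.3]
0.203 -1 [519.4 124. ]
0.203 1 [547.8 122.7]
0.216 -1 [520.2 120.4]
0.216 1 [548.7 119.2]
0.225 -1 [520.8 117.9]
0.225 1 [549.4 116.6]
0.24 -1 [521.7 113.7]
0.24 1 [550.6 112.4]
0.26 -1 [523.  107.9]
0.26 1 [552.2 106.7]
```

View pics/cmp.png

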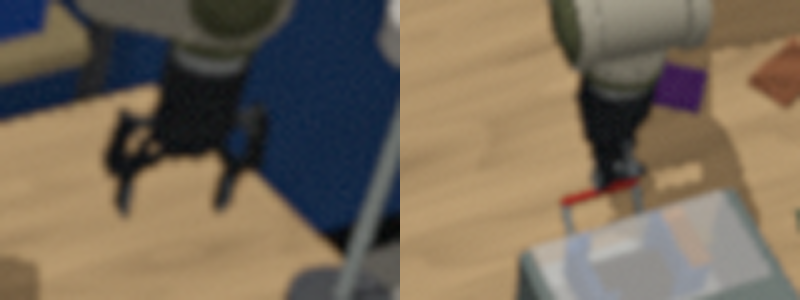

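Left crop: the open fingertips are at about (122,210) and (218,208), which triangulates to z≈0.243, about 18 mm above the TCP. In the wrist view the shut tips are also above the bar. Both cameras put the fingers about 30 mm shorter than stated, so I'll open up and go lower while watching the force.

arm_command --grip 0.4 --steps '[{"delta_pos": [0, 0, 0], "dr": [0, 0, 0]}, {"delta_pos": [0, 0, 0], "dr": [0, 0, 0]}, {"delta_pos": [0, 0, 0], "dr": [0, 0, 0]}, {"delta_pos": [1, 0, -6], "dr": [0, 0, 0]}, {"delta_pos": [0, 0, -8], "dr": [0, 0, 0]}, {"delta_pos": [0, 0, -8], "dr": [0, 0, 0]}, {"delta_pos": [0, 0, -8], "dr": [0, 0, 0]}, {"delta_pos": [0, 0, 0], "dr": [0, 0, 0]}]'

```text
time_s: 3.95
position: [0.5803, 0.0415, 0.0427]
tool_rot: [[0.998, -0.062, -0.003], [-0.062, -0.998, 0.0], [-0.003, -0.0, -1.0]]
ft_force: [-0.1, -0.1, -0.2]
grip_width: 0.0342
```

arm_command --grip 0 --squeeze 40 --steps '[{"delta_pos": [0, 0, 0], "dr": [0, 0, 0]}, {"delta_pos": [0, 0, 0], "dr": [0, 0, 0]}, {"delta_pos": [0, 0, 0], "dr": [0, 0, 0]}, {"delta_pos": [0, 0, 0], "dr": [0, 0, 0]}]'

```text
time_s: 4.35
position: [0.581, 0.0414, 0.0444]
tool_rot: [[0.998, -0.062, 0.0], [-0.062, -0.998, -0.0], [0.0, 0.0, -1.0]]
ft_force: [-0.8, -0.8, -0.8]
grip_width: 0.0104
```

The bar is gripped. Now I'll pull the tray out 140 mm along its axis.

arm_command --steps '[{"delta_pos": [-6, 0.4, 0], "dr": [0, 0, 0]}, {"delta_pos": [-12, 0.7, 0], "dr": [0, 0, 0]}, {"delta_pos": [-14, 0.9, 0], "dr": [0, 0, 0]}, {"delta_pos": [-14, 0.9, 0], "dr": [0, 0, 0]}, {"delta_pos": [-14, 0.9, 0], "dr": [0, 0, 0]}, {"delta_pos": [-14, 0.9, 0], "dr": [0, 0, 0]}, {"delta_pos": [-14, 0.9, 0], "dr": [0, 0, 0]}, {"delta_pos": [-14, 0.9, 0], "dr": [0, 0, 0]}, {"delta_pos": [-14, 0.9, 0], "dr": [0, 0, 0]}, {"delta_pos": [-12, 0.7, 0], "dr": [0, 0, 0]}, {"delta_pos": [-8, 0.5, 0], "dr": [0, 0, 0]}, {"delta_pos": [-5, 0.3, 0], "dr": [0, 0, 0]}, {"delta_pos": [0, 0, 0], "dr": [0, 0, 0]}, {"delta_pos": [0, 0, 0], "dr": [0, 0, 0]}]'

```text
time_s: 5.75
position: [0.456, 0.048, 0.0472]
tool_rot: [[0.997, -0.064, 0.038], [-0.064, -0.998, -0.004], [0.038, 0.001, -0.999]]
ft_force: [56.7, 0.6, -29.3]
grip_width: 0.0102
```

57 N along x means it has hit the stop or is jammed. I'll relax the pull and look.

arm_command --steps '[{"delta_pos": [6, -0.4, 0], "dr": [0, 0, 0]}, {"delta_pos": [6, -0.4, 0], "dr": [0, 0, 0]}, {"delta_pos": [3, -0.2, 0], "dr": [0, 0, 0]}, {"delta_pos": [0, 0, 0], "dr": [0, 0, 0]}]'

```text
time_s: 6.15
position: [0.4575, 0.048, 0.0468]
tool_rot: [[0.998, -0.061, 0.008], [-0.061, -0.998, -0.003], [0.008, 0.002, -1.0]]
ft_force: [0.7, -7.3, 22.5]
grip_width: 0.0105
```

```bash
python3 - <<'E'
from h import *
s=env.observe();print(s['time_s'],s['position']*1000,s['ft_force'],s['wrist_torque'],s['grip_width'],np.round(s['tool_rot'],3).tolist())
W=env.get_calibration('wrist');im=env.get_image('wrist');cv2.imwrite('pics/w3.png',im)
T=env.get_calibration('top');t=env.get_image('top');cv2.imwrite('pics/top1.png',t)
for ce,a,m in blobs(im,*COL['red'],15): print('w',ce,a,plane(W,ce,.07,1)*1000)
for ce,a,m in blobs(t,*COL['orange'],5): print('t',ce,a,plane(T,ce,.076)*1000)
b=t[110:230,150:270]
cv2.imwrite('pics/cmp2.png',np.hstack([cv2.resize(im[20:340,130:450],(400,400)),cv2.resize(b,(400,400),interpolation=2)]))
E
```

```text
6.15 [457.50723975  48.03245857  46.78495057] [ 0.66705391 -7.27700604 22.53645604] [-1.08846433 -0.06539731  0.0740137 ] 0.010489521174544254 [[0.998, -0.061, 0.008], [-0.061, -0.998, -0.003], [0.008, 0.002, -1.0]]
w [254.13672922 251.13732499] 3357 [[458.30947281  54.50903218  70.        ]]
t [185.5        180.66666667] 6 [[555.67443297 105.08605118  76.        ]]
t [ 68.31481481 234.19074074] 540 [[379.81650672 472.34228136  76.        ]]
```

View pics/cmp2.png

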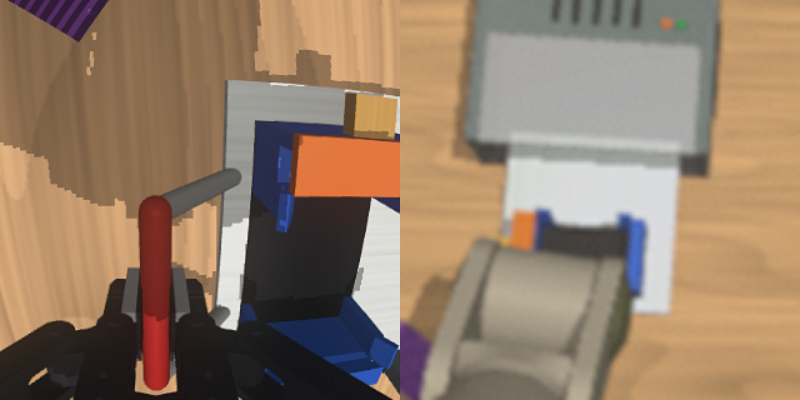

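```bash
python3 - <<'E'
from h import *
T=env.get_calibration('top')
t0=cv2.imread('pics/top0.png');t1=cv2.imread('pics/top1.png')
for r in range(146,172): print(r,[t1[r,c].tolist() for c in (174,178,238)],(plane(T,(176,r),.1)[0,:2]*1000).round(),(plane(T,(238,r),.1)[0,:2]*1000).round())
E
```

```text
146 [[155, 159, 158], [164, 167, 166], [154, 157, 155]] [666. 136.] [667. -66.]
147 [[155, 159, 158], [165, 168, 168], [151, 153, 152]] [662. 136.] [664. -66.]
148 [[153, 158, 157], [166, 168, 169], [150, 153, 150]] [659. 136.] [661. -66.]
149 [[155, 159, 159], [165, 169, 169], [150, 152, 151]] [656. 135.] [657. -66.]
150 [[158, 163, 161], [165, 168, 169], [152, 155, 152]] [652. 135.] [654. -66.]
151 [[148, 153, 152], [158, 160, 160], [148, 152, 149]] [649. 135.] [651. -66.]
152 [[115, 119, 119], [132, 134, 135], [146, 149, 147]] [646. 135.] [647. -66.]
153 [[75, 80, 82], [88, 92, 93], [145, 149, 146]] [642. 135.] [644. -66.]
154 [[61, 67, 68], [66, 70, 71], [147, 151, 148]] [639. 135.] [641. -66.]
155 [[62, 68, 70], [68, 71, 74], [135, 139, 137]] [636. 135.] [637. -66.]
156 [[64, 69, 72], [70, 71, 75], [104, 108, 107]] [632. 135.] [634. -66.]
157 [[66, 75, 83], [73, 75, 78], [74, 79, 80]] [629. 135.] [631. -66.]
158 [[75, 94, 112], [75, 85, 96], [67, 72, 74]] [626. 134.] [627. -66.]
159 [[91, 124, 157], [90, 119, 147], [68, 72, 75]] [622. 134.] [624. -66.]
160 [[106, 151, 191], [105
[... 224 characters left out ...]
2], [109, 154, 195], [95, 130, 161]] [609. 134.] [611. -67.]
164 [[106, 151, 192], [106, 151, 192], [109, 154, 194]] [606. 134.] [607. -67.]
165 [[108, 154, 195], [109, 154, 194], [109, 153, 194]] [602. 134.] [604. -67.]
166 [[109, 157, 200], [108, 156, 197], [110, 154, 194]] [599. 134.] [601. -67.]
167 [[112, 159, 202], [112, 160, 202], [108, 154, 195]] [596. 133.] [597. -67.]
168 [[109, 155, 198], [110, 157, 199], [109, 154, 194]] [593. 133.] [594. -67.]
169 [[106, 152, 192], [107, 153, 194], [107, 153, 193]] [589. 133.] [591. -67.]
170 [[109, 156, 199], [110, 157, 200], [108, 152, 193]] [586. 133.] [587. -67.]
171 [[113, 162, 205], [115, 164, 207], [108, 153, 193]] [583. 133.] [584. -67.]
```

The dock's front face (roof edge) measures x≈639 at the handle, so the tray started about 15 mm out. The handle at 458 is now about 181 mm from the face, against 185 expected at the stop, and 57 N fits a hard stop. I'll release, rise and measure the nest.

arm_command --grip 0.4 --steps '[{"delta_pos": [0, 0, 0], "dr": [0, 0, 0]}, {"delta_pos": [0, 0, 0], "dr": [0, 0, 0]}, {"delta_pos": [0, 0, 15], "dr": [0, 0, 0]}, {"delta_pos": [0, 0, 30], "dr": [0, 0, 0]}, {"delta_pos": [0, 0, 45], "dr": [0, 0, 0]}, {"delta_pos": [15, 0, 40], "dr": [0, 0, 0]}, {"delta_pos": [25, 0, 40], "dr": [0, 0, 0]}, {"delta_pos": [0, 0, 0], "dr": [0, 0, 0]}, {"delta_pos": [0, 0, 0], "dr": [0, 0, 0]}]'

```text
time_s: 7.15
position: [0.4947, 0.0494, 0.214]
tool_rot: [[0.998, -0.062, -0.0], [-0.062, -0.998, 0.0], [-0.0, -0.0, -1.0]]
ft_force: [-0.7, -0.5, -1.2]
grip_width: 0.0337
```

```bash
cat > snap.py <<'E'
from h import *
import sys,pickle
def snap(n):
    s=env.observe();W=env.get_calibration('wrist');im=env.get_image('wrist');cv2.imwrite(f'pics/{n}.png',im);pickle.dump(W,open(f'pics/{n}.pkl','wb'))
    print(n,round(s['time_s'],2),(s['position']*1000).round(1),np.round(np.degrees(np.arctan2(s['tool_rot'][1,0],s['tool_rot'][0,0])),2),'F',np.round(s['ft_force'],1),'w',round(s['grip_width']*1000,1))
    return im,W
E
python3 - <<'E'
from snap import *
im,W=snap('n1')
for k in ('red','orange'):
  for ce,a,m in blobs(im,*COL[k],40): print(k,ce,a,plane(W,ce,.07,1)*1000,rect(W,m,.07 if k=='red' else .076,1))
E
```

```text
n1 7.15 [494.7  49.4 214. ] -3.54 F [-0.7 -0.5 -1.2] w 33.7
red [217.78368794 175.70803783] 846 [[457.58546456  47.95853614  70.        ]] [457.5  46.4  11.   89.7  -3.7]
```

View pics/n1.png

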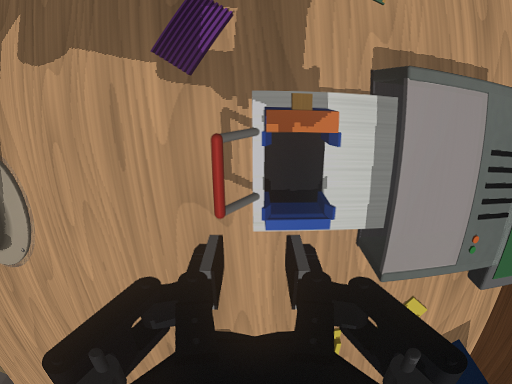

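```bash
python3 - <<'E'
from snap import *
import pickle
im=cv2.imread('pics/n1.png');W=pickle.load(open('pics/n1.pkl','rb'))
hs=cv2.cvtColor(im,cv2.COLOR_BGR2HSV)
print(hs[115:140:3,302].tolist());print(hs[195:232:3,297].tolist());print(hs[170,250:345:5].tolist())
for n,lo,hi in (('or',(4,150,120),(14,255,255)),('bl',(112,150,70),(124,255,255)),('blk',(0,0,0),(179,120,45))):
  for ce,a,m in blobs(im,lo,hi,80):
    if 250<ce[0]<345 and 95<ce[1]<235:
      ys,xs=np.nonzero(m);print(n,ce.round(1),a,xs.min(),xs.max(),ys.min(),ys.max())
      cs,_=cv2.findContours(m,0,2);k=max(cs,key=cv2.contourArea);ap=cv2.approxPolyDP(k,2.5,True).reshape(-1,2)
      for p in ap: print('   ',p,*[(plane(W,p,z,1)[0,:2]*1000).round(1) for z in (.076,.0715,.02)])
E
```

```text
[[10, 177, 130], [10, 176, 129], [10, 178, 129], [10, 177, 127], [11, 177, 183], [11, 177, 183], [173, 24, 42], [9, 39, 46], [5, 33, 46]]
[[165, 16, 31], [170, 26, 30], [165, 17, 30], [114, 141, 67], [113, 137, 67], [114, 135, 66], [113, 143, 73], [113, 158, 97], [113, 160, 110], [111, 168, 152], [111, 167, 151], [112, 175, 150], [15, 98, 167]]
[[15, 113, 165], [135, 3, 188], [150, 3, 188], [5, 36, 43], [6, 28, 45], [0, 28, 45], [0, 17, 44], [0, 18, 42], [0, 12, 41], [0, 19, 41], [170, 18, 42], [0, 18, 43], [0, 18, 42], [170, 18, 43], [0, 12, 44], [40, 8, 187], [30, 7, 184], [36, 7, 183], [35, 8, 182]]
or [301.9 121. ] 1543 266 338 110 132
    [267 110] [511.3 112. ] [511.5 111.7] [513.4 108.5]
    [267 131] [510.2  91.6] [510.4  91. ] [512.1  84.1]
    [337 132] [579.8  87.8] [581.   87.1] [595.3  79.5]
    [338 112] [581.  107.7] [582.3 107.4] [596.8 103.4]
bl [265.8 138.2] 81 262 270 132 145
    [262 132] [505.3  90.9] [505.4  90.3] [506.3  83.2]
    [262 145] [504.6  78.1] [504.7  77.2] [505.4  67.9]
    [268 144] [510.5  78.7] [510.7  77.9] [512.5  68.7]
    [270 137] [512.8  85
[... 2524 characters left out ...]
1] [543.8  80.3] [551.4  71.5]
    [285 138] [527.4  83.8] [527.8  83. ] [532.7  74.7]
    [288 141] [530.2  80.7] [530.7  79.9] [536.  71.]
    [284 140] [526.3  81.8] [526.7  81.1] [531.4  72.4]
    [280 147] [522.1  75.1] [522.5  74.2] [526.4  64.3]
    [287 147] [529.   74.7] [529.5  73.9] [534.6  63.9]
    [279 149] [521.1  73.1] [521.4  72.2] [525.1  62. ]
    [278 155] [519.8  67.2] [520.1  66.2] [523.6  54.9]
    [274 153] [516.   69.4] [516.2  68.4] [519.   57.5]
    [277 159] [518.7  63.2] [518.9  62.1] [522.2  50.1]
    [270 162] [511.6  60.5] [511.8  59.4] [513.8  46.9]
    [273 164] [514.5  58.3] [514.7  57.2] [517.2  44.3]
    [268 171] [509.2  51.4] [509.3  50.1] [510.9  36. ]
```

The wrist view shows the nest with its black pocket at (295,170), orange lip at (302,121), blue lip at (297,225) and handle at (218,176). The orange lip's inner edge gives a nest centre of about (542.3,41.6), yaw -3.4°, and the handle agrees. Next I'll go to the sink.

arm_command --grip 1 --steps '[{"delta_pos": [-3, 30, 0], "dr": [0, 0, 3.5]}, {"delta_pos": [-3, 40, 0], "dr": [0, 0, 3.5]}, {"delta_pos": [-3, 40, 0], "dr": [0, 0, 3.5]}, {"delta_pos": [-3, 40, 0], "dr": [0, 0, 3.5]}, {"delta_pos": [-3, 40, 0], "dr": [0, 0, 3.5]}, {"delta_pos": [-3, 40, 0], "dr": [0, 0, 3.5]}, {"delta_pos": [-3, 40, 0], "dr": [0, 0, 3.5]}, {"delta_pos": [-3, 39, -40], "dr": [0, 0, 1]}, {"delta_pos": [0, 0, -40], "dr": [0, 0, 0]}, {"delta_pos": [0, 0, 0], "dr": [0, 0, 0]}, {"delta_pos": [0, 0, 0], "dr": [0, 0, 0]}]'

```text
time_s: 8.3
position: [0.4709, 0.3536, 0.1383]
tool_rot: [[0.928, 0.373, -0.002], [0.373, -0.928, -0.001], [-0.002, 0.0, -1.0]]
ft_force: [-0.3, -0.7, 1.1]
grip_width: 0.0853
```

```bash
python3 - <<'E'
from snap import *
im,W=snap('s1')
hs=cv2.cvtColor(im,cv2.COLOR_BGR2HSV)
m=cv2.inRange(hs,np.array((2,70,30)),np.array((13,200,200)))
m=cv2.morphologyEx(m,cv2.MORPH_CLOSE,np.ones((5,5)));m=cv2.morphologyEx(m,cv2.MORPH_OPEN,np.ones((5,5)))
n,l,s,c=cv2.connectedComponentsWithStats(m)
for i in range(1,n):
  if s[i,4]>300: print(c[i].round(1),s[i],rect(W,(l==i).astype(np.uint8),.018,1))
cv2.imwrite('pics/s1m.png',m)
E
```

```text
s1 8.3 [470.9 353.6 138.3] 21.93 F [-0.3 -0.7  1.1] w 85.3
[212.7  24.8] [ 134    0  151   72 6394] [368.6 488.   80.7 118.5  80.6]
[256.1 173.7] [ 225  128   63   94 5644] [471.1 356.   57.1  92.1  22. ]
[164.4 260.9] [155 246  17  27 330] [411.4 230.2  19.1  38.1  14.1]
[344.5 269.4] [335 247  24  44 598] [603.3 294.9  26.3  61.2  42.1]
[128.7 281.1] [111 259  34  38 357] [379.2 180.4  16.5  84.1 -22.4]
[ 71.8 310.8] [  43  290   61   56 1031] [281.7  42.8  40.  223.4 -29.6]
[496.  357.5] [ 475  328   37   56 1528] [1135.3  163.6   83.   382.9   63.4]
[253.9 338.3] [209 332  92  14 861] [550.7 154.7  24.8 118.  -69. ]
```

arm_command --steps '[{"delta_pos": [0, 2, -40], "dr": [0, 0, 0]}, {"delta_pos": [0, 0, -40], "dr": [0, 0, 0]}, {"delta_pos": [0, 0, -30], "dr": [0, 0, 0]}, {"delta_pos": [0, 0, -15], "dr": [0, 0, 0]}, {"delta_pos": [0, 0, -7], "dr": [0, 0, 0]}, {"delta_pos": [0, 0, -6], "dr": [0, 0, 0]}, {"delta_pos": [0, 0, -4], "dr": [0, 0, 0]}, {"delta_pos": [0, 0, 0], "dr": [0, 0, 0]}, {"delta_pos": [0, 0, 0], "dr": [0, 0, 0]}]'

```text
time_s: 9.25
position: [0.4717, 0.3563, -0.0028]
tool_rot: [[0.928, 0.374, 0.001], [0.374, -0.928, 0.001], [0.001, -0.0, -1.0]]
ft_force: [1.0, -0.1, 0.4]
grip_width: 0.0854
```

```bash
python3 - <<'E'
from snap import *
im,W=snap('s2')
cv2.imwrite('pics/s2c.png',cv2.resize(im[120:384,100:420],(800,660))[:600])
W1=pickle.load(open('pics/n1.pkl','rb'))
# n1 tips: TCP (494.7,49.4,214), yaw -3.54 ; plane at tool -y 11mm
a=np.radians(-3.54);ty=np.array([np.sin(a),-np.cos(a),0]);t=np.array([.4947,.0494,.214])
for px in ((213,237),(295,237)):
    o,d=ray(W1,px,1);k=((t-ty*.011-o)@ty)/(d[0]@ty);p=o+k*d[0];print(px,(p*1000).round(1))
E
```

```text
s2 9.25 [471.7 356.3  -2.8] 21.95 F [ 1.  -0.1  0.4] w 85.4
(213, 237) [475.4  61.6 231.3]
(295, 237) [516.4  59.1 231.2]
```

View pics/s2c.png

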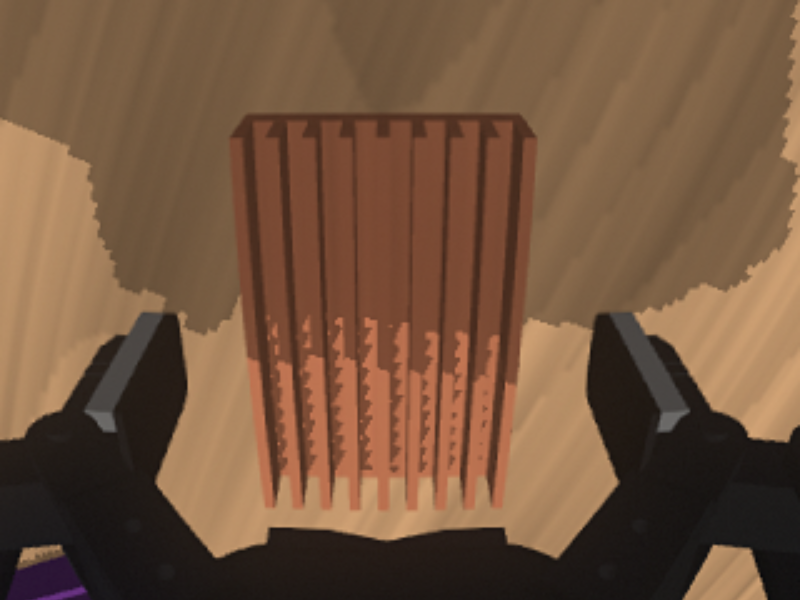

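Close crop: the copper fins sit centred between the open fingers at (172..600, 320) and nothing is touching. With the TCP at z=-3 and no contact, the short-finger reading is confirmed. I'll go 10 mm lower and grip.

arm_command --steps '[{"delta_pos": [-0.5, 0, -5], "dr": [0, 0, 0]}, {"delta_pos": [0, 0, -5], "dr": [0, 0, 0]}, {"delta_pos": [0, 0, 0], "dr": [0, 0, 0]}]'

```text
time_s: 9.6
position: [0.4703, 0.356, -0.0144]
tool_rot: [[0.928, 0.374, -0.001], [0.374, -0.928, -0.001], [-0.002, 0.0, -1.0]]
ft_force: [-0.6, -0.1, 0.4]
grip_width: 0.085
```

arm_command --grip 0 --squeeze 30 --steps '[{"delta_pos": [0, 0, 0], "dr": [0, 0, 0]}, {"delta_pos": [0, 0, 0], "dr": [0, 0, 0]}, {"delta_pos": [0, 0, 0], "dr": [0, 0, 0]}, {"delta_pos": [0, 0, 0], "dr": [0, 0, 0]}]'

```text
time_s: 10.0
position: [0.4719, 0.3568, -0.0102]
tool_rot: [[0.927, 0.374, 0.004], [0.374, -0.927, 0.002], [0.004, -0.0, -1.0]]
ft_force: [-3.7, -0.9, 26.8]
grip_width: 0.0556
```

26.8 N up: the tips swung forward onto the bench as they closed. I'll open, lift 7 mm and regrip, so the tips sit above the sink's underside.

arm_command --grip 1 --steps '[{"delta_pos": [0, 0, 0], "dr": [0, 0, 0]}, {"delta_pos": [0, 0, 4], "dr": [0, 0, 0]}, {"delta_pos": [0, 0, 3], "dr": [0, 0, 0]}]'

```text
time_s: 10.3
position: [0.4708, 0.3562, -0.0063]
tool_rot: [[0.928, 0.374, -0.0], [0.374, -0.928, -0.0], [-0.0, -0.0, -1.0]]
ft_force: [0.2, 0.0, -0.1]
grip_width: 0.0855
```

arm_command --grip 0 --squeeze 30 --steps '[{"delta_pos": [0, 0, 0], "dr": [0, 0, 0]}, {"delta_pos": [0, 0, 0], "dr": [0, 0, 0]}, {"delta_pos": [0, 0, 0], "dr": [0, 0, 0]}, {"delta_pos": [0, 0, 0], "dr": [0, 0, 0]}]'

```text
time_s: 10.7
position: [0.4711, 0.3563, -0.0064]
tool_rot: [[0.928, 0.374, 0.001], [0.374, -0.928, 0.0], [0.001, -0.0, -1.0]]
ft_force: [0.8, 0.6, 3.0]
grip_width: 0.0554
```

arm_command --steps '[{"delta_pos": [0, 0, 20], "dr": [0, 0, 0]}, {"delta_pos": [0, 0, 35], "dr": [0, 0, 0]}, {"delta_pos": [0, 0, 40], "dr": [0, 0, 0]}, {"delta_pos": [5, -20, 30], "dr": [0, 0, -2.3]}, {"delta_pos": [9, -41, 0], "dr": [0, 0, -3.2]}, {"delta_pos": [9, -41, 0], "dr": [0, 0, -3.2]}, {"delta_pos": [9, -41, 0], "dr": [0, 0, -3.2]}, {"delta_pos": [9, -41, 0], "dr": [0, 0, -3.2]}, {"delta_pos": [9, -41, 0], "dr": [0, 0, -3.2]}, {"delta_pos": [9, -41, 0], "dr": [0, 0, -3.2]}, {"delta_pos": [9, -30, 0], "dr": [0, 0, -3]}, {"delta_pos": [3, -19, -14], "dr": [0, 0, -0.8]}, {"delta_pos": [0, 0, 0], "dr": [0, 0, 0]}, {"delta_pos": [0, 0, 0], "dr": [0, 0, 0]}]'

```text
time_s: 12.1
position: [0.5412, 0.0413, 0.1038]
tool_rot: [[0.998, -0.059, -0.002], [-0.059, -0.998, 0.001], [-0.002, -0.0, -1.0]]
ft_force: [0.3, 0.7, -4.0]
grip_width: 0.055
```

```bash
cat > nest.py <<'E'
from snap import *
def lipcheck(n,im,W):
    # orange lip top face corners -> nest y of inner edge, via plane z=.076
    for ce,a,m in blobs(im,(4,150,100),(14,255,255),300):
        cs,_=cv2.findContours(m,0,2);k=max(cs,key=cv2.contourArea)
        ap=cv2.approxPolyDP(k,3,True).reshape(-1,2)
        q=plane(W,ce,.076,1)[0]
        if abs(q[0]-.545)<.05 and abs(q[1]-.1)<.05:
            for p in ap: print('  lip',p,(plane(W,p,.076,1)[0,:2]*1000).round(1))
            return
E
python3 - <<'E'
from nest import *
im,W=snap('s3');lipcheck('s3',im,W)
hs=cv2.cvtColor(im,cv2.COLOR_BGR2HSV)
print([(r,hs[r,255].tolist()) for r in range(100,240,4)])
for r in (150,170,190): 
    m=cv2.inRange(hs[r:r+1],np.array((2,80,40)),np.array((14,200,220)))[0];print(r,np.nonzero(m)[0][[0,-1]])
E
```

```text
s3 12.1 [541.2  41.3 103.8] -3.38 F [ 0.3  0.7 -4. ] w 55.0
  lip [196 113] [511.1 112. ]
  lip [197 146] [509.8  91.9]
  lip [314 146] [580.9  87.8]
  lip [314 112] [581.3 108.5]
[(100, [18, 145, 135]), (104, [17, 144, 135]), (108, [17, 145, 134]), (112, [10, 182, 147]), (116, [10, 185, 145]), (120, [10, 184, 144]), (124, [10, 184, 144]), (128, [10, 184, 143]), (132, [10, 186, 144]), (136, [10, 187, 142]), (140, [10, 189, 142]), (144, [10, 189, 142]), (148, [5, 78, 36]), (152, [6, 92, 39]), (156, [5, 83, 37]), (160, [6, 99, 36]), (164, [4, 105, 34]), (168, [10, 152, 82]), (172, [10, 154, 78]), (176, [9, 152, 82]), (180, [9, 147, 118]), (184, [9, 146, 119]), (188, [9, 149, 120]), (192, [9, 146, 119]), (196, [10, 148, 119]), (200, [9, 147, 120]), (204, [10, 148, 119]), (208, [10, 148, 119]), (212, [9, 150, 119]), (216, [9, 150, 119]), (220, [9, 148, 119]), (224, [9, 148, 119]), (228, [9, 147, 120]), (232, [9, 149, 120]), (236, [9, 147, 120])]
150 [ 18 135]
170 [ 23 311]
190 [ 98 316]
```

```bash
cat >> nest.py <<'E'
def proj(W,p):
    V=np.asarray(W['view']);v=V[:3,:3]@np.asarray(p)+V[:3,3];x,y,z=v[0],-v[1],-v[2];r=np.hypot(x,y);th=np.arctan2(r,z)
    return np.round([W['cx']+W['fx']*th*x/r,W['cy']+W['fy']*th*y/r],1)
A=np.radians(-3.4);NX=np.array([np.cos(A),np.sin(A),0]);NY=np.array([-np.sin(A),np.cos(A),0])
E
python3 - <<'E'
from nest import *
W=pickle.load(open('pics/s3.pkl','rb'));im=cv2.imread('pics/s3.png')
t=np.array([.5412,.0413,0])
for z in (.1102,.128): print(z,proj(W,t+.045*NY+[0,0,z]))
g=cv2.cvtColor(im,cv2.COLOR_BGR2HSV)
print([(r,g[r,240].tolist(),g[r,248].tolist()) for r in range(144,184,2)])
E
```

```text
0.1102 [253.1 165.2]
0.128 [252.8 175.1]
[(144, [10, 188, 141], [10, 189, 142]), (146, [10, 190, 148], [10, 190, 142]), (148, [5, 92, 36], [9, 98, 34]), (150, [7, 90, 37], [6, 96, 37]), (152, [5, 90, 37], [6, 99, 36]), (154, [9, 94, 38], [6, 99, 36]), (156, [5, 92, 36], [5, 92, 36]), (158, [6, 99, 36], [5, 92, 36]), (160, [7, 92, 36], [7, 92, 36]), (162, [5, 92, 36], [9, 102, 35]), (164, [3, 80, 35], [7, 95, 35]), (166, [8, 101, 38], [6, 94, 38]), (168, [10, 152, 84], [10, 152, 84]), (170, [9, 146, 84], [9, 149, 106]), (172, [10, 150, 80], [9, 148, 121]), (174, [9, 152, 79], [9, 148, 121]), (176, [9, 151, 81], [9, 148, 121]), (178, [9, 146, 122], [9, 146, 122]), (180, [9, 147, 120], [9, 148, 121]), (182, [10, 148, 119], [9, 148, 121])]
```

arm_command --steps '[{"delta_pos": [1.3, 1.5, -25], "dr": [0, 0, 0]}, {"delta_pos": [0, 0, -20], "dr": [0, 0, 0]}, {"delta_pos": [0, 0, -12], "dr": [0, 0, 0]}, {"delta_pos": [0, 0, -10], "dr": [0, 0, 0]}, {"delta_pos": [0, 0, -8], "dr": [0, 0, 0]}, {"delta_pos": [0, 0, -6], "dr": [0, 0, 0]}, {"delta_pos": [0, 0, 0], "dr": [0, 0, 0]}]'

```text
time_s: 12.85
position: [0.543, 0.0427, 0.0231]
tool_rot: [[0.998, -0.058, -0.001], [-0.058, -0.998, 0.0], [-0.001, -0.0, -1.0]]
ft_force: [0.4, -0.1, -3.3]
grip_width: 0.0551
```

arm_command --steps '[{"delta_pos": [0, 0, -3], "dr": [0, 0, 0]}, {"delta_pos": [0, 0, -2], "dr": [0, 0, 0]}, {"delta_pos": [0, 0, -2], "dr": [0, 0, 0]}, {"delta_pos": [0, 0, -1], "dr": [0, 0, 0]}, {"delta_pos": [0, 0, 0], "dr": [0, 0, 0]}]'

```text
time_s: 13.35
position: [0.5431, 0.0426, 0.0154]
tool_rot: [[0.998, -0.058, -0.0], [-0.058, -0.998, 0.0], [-0.0, -0.0, -1.0]]
ft_force: [-0.7, -0.7, -1.8]
grip_width: 0.055
```

arm_command --steps '[{"delta_pos": [0, 0, -1], "dr": [0, 0, 0]}, {"delta_pos": [0, 0, -1], "dr": [0, 0, 0]}, {"delta_pos": [0, 0, 0], "dr": [0, 0, 0]}]'

```text
time_s: 13.65
position: [0.5432, 0.0426, 0.0136]
tool_rot: [[0.998, -0.058, 0.0], [-0.058, -0.998, -0.0], [0.0, 0.0, -1.0]]
ft_force: [-0.7, -0.0, -1.2]
grip_width: 0.0553
```

arm_command --steps '[{"delta_pos": [0, 0, -1], "dr": [0, 0, 0]}, {"delta_pos": [0, 0, 0], "dr": [0, 0, 0]}]'

```text
time_s: 13.85
position: [0.5435, 0.0426, 0.0136]
tool_rot: [[0.998, -0.058, 0.001], [-0.058, -0.998, -0.0], [0.001, 0.0, -1.0]]
ft_force: [-2.8, 0.1, 9.1]
grip_width: 0.0552
```

arm_command --grip 0.9 --steps '[{"delta_pos": [0, 0, 0], "dr": [0, 0, 0]}, {"delta_pos": [0, 0, 0], "dr": [0, 0, 0]}, {"delta_pos": [0, 0, 0], "dr": [0, 0, 0]}, {"delta_pos": [0, 0, 20], "dr": [0, 0, 0]}, {"delta_pos": [0, 0, 40], "dr": [0, 0, 0]}, {"delta_pos": [0, 0, 45], "dr": [0, 0, 0]}, {"delta_pos": [0, 0, 45], "dr": [0, 0, 0]}, {"delta_pos": [0, 0, 0], "dr": [0, 0, 0]}, {"delta_pos": [0, 0, 0], "dr": [0, 0, 0]}]'

```text
time_s: 14.75
position: [0.5432, 0.0427, 0.1629]
tool_rot: [[0.998, -0.058, 0.002], [-0.058, -0.998, -0.0], [0.002, 0.0, -1.0]]
ft_force: [-0.1, 0.0, -1.8]
grip_width: 0.0769
```

```bash
python3 - <<'E'
from nest import *
im,W=snap('s4');lipcheck('s4',im,W)
hs=cv2.cvtColor(im,cv2.COLOR_BGR2HSV)
m=cv2.inRange(hs,np.array((3,100,50)),np.array((13,172,220)))
for ce,a,mm in [(c,a,m2) for c,a,m2 in blobs(im,(3,100,50),(13,172,220),800)]: print(ce,a,rect(W,mm,.038,1))
for ce,a,mm in blobs(im,*COL['red'],100): print('red',plane(W,ce,.07,1)*1000)
E
```

```text
s4 14.75 [543.2  42.7 162.9] -3.35 F [-0.1  0.  -1.8] w 76.9
  lip [208 110] [511.3 111.6]
  lip [209 135] [510.4  91.5]
  lip [297 134] [580.8  88.1]
  lip [297 109] [581.5 108.3]
[255.15068493 173.86857256] 5037 [549.8  50.3  68.  106.4  -3.9]
[497.34323923 348.11887073] 2019 [1050.4 -406.1   98.6  455.4   32.6]
red [[457.59441242  48.36481587  70.        ]]
```

The sink is seated: contact came at exactly 20 mm above bench level. Now the fan.

arm_command --grip 1 --steps '[{"delta_pos": [-17, -41, 0], "dr": [0, 0, 0.5]}, {"delta_pos": [-17, -41, 0], "dr": [0, 0, 0.5]}, {"delta_pos": [-17, -41, 0], "dr": [0, 0, 0.5]}, {"delta_pos": [-17, -41, 0], "dr": [0, 0, 0.5]}, {"delta_pos": [-17, -41, 0], "dr": [0, 0, 0.5]}, {"delta_pos": [-17, -41, 0], "dr": [0, 0, 0.5]}, {"delta_pos": [-17, -41, 0], "dr": [0, 0, 0.4]}, {"delta_pos": [-14, -40, -25], "dr": [0, 0, 0]}, {"delta_pos": [0, 0, 0], "dr": [0, 0, 0]}, {"delta_pos": [0, 0, 0], "dr": [0, 0, 0]}]'

```text
time_s: 15.8
position: [0.4092, -0.2843, 0.1357]
tool_rot: [[1.0, -0.001, -0.003], [-0.001, -1.0, 0.003], [-0.003, -0.003, -1.0]]
ft_force: [0.5, -0.2, 0.7]
grip_width: 0.0854
```

```bash
python3 - <<'E'
from nest import *
im,W=snap('f1')
hs=cv2.cvtColor(im,cv2.COLOR_BGR2HSV)
m=((hs[...,2]<75)&(hs[...,1]<110)).astype(np.uint8)
print(hs[120:232:6,255].tolist())
m[225:]=0
n,l,s,c=cv2.connectedComponentsWithStats(cv2.morphologyEx(m,cv2.MORPH_OPEN,np.ones((3,3))))
for i in range(1,n):
  if s[i,4]>200: print(c[i].round(1),s[i],rect(W,(l==i).astype(np.uint8),.02,1))
E
```

```text
f1 15.8 [ 409.2 -284.3  135.7] -0.06 F [ 0.5 -0.2  0.7] w 85.4
[[15, 116, 88], [15, 114, 134], [15, 119, 90], [10, 74, 31], [9, 46, 39], [5, 38, 40], [9, 46, 39], [13, 45, 40], [40, 10, 75], [20, 9, 85], [20, 8, 91], [15, 5, 98], [23, 10, 99], [165, 16, 65], [45, 12, 86], [13, 57, 40], [10, 55, 42], [11, 65, 43], [11, 54, 38]]
[490.7   9.2] [457   0  55  28 904] [668.9 -88.7  33.4  97.5 -73.1]
[250.3 178.8] [ 221  137   62   88 3758] [ 405.8 -286.9   55.4   86.2   -2.2]
```

```bash
python3 - <<'E'
from nest import *
im=cv2.imread('pics/f1.png');W=pickle.load(open('pics/f1.pkl','rb'))
hs=cv2.cvtColor(im,cv2.COLOR_BGR2HSV)
m=((hs[...,2]<75)&(hs[...,1]<110)).astype(np.uint8)
m[300:]=0;m[:,:212]=0;m[:,292:]=0
n,l,s,c=cv2.connectedComponentsWithStats(cv2.morphologyEx(m,cv2.MORPH_OPEN,np.ones((3,3))))
for i in range(1,n):
  if s[i,4]>200:
    print(c[i].round(1),s[i],rect(W,(l==i).astype(np.uint8),.02,1))
    cs,_=cv2.findContours((l==i).astype(np.uint8),0,2);k=max(cs,key=cv2.contourArea)
    for p in cv2.approxPolyDP(k,3,True).reshape(-1,2): print(p,(plane(W,p,.02,1)[0,:2]*1000).round(1),(plane(W,p,.0,1)[0,:2]*1000).round(1))
E
```

```text
[250.2 181. ] [ 221  137   62   93 3939] [ 405.7 -288.8   55.4   90.2   -2.3]
[222 137] [ 380.4 -243.3] [ 378.1 -246.2]
[221 227] [ 376.4 -332.2] [ 373.8 -341.9]
[227 219] [ 382.7 -323.5] [ 380.6 -332.5]
[233 228] [ 388.3 -333.2] [ 386.6 -343. ]
[269 229] [ 423.9 -334.2] [ 424.9 -344.1]
[269 222] [ 423.7 -326.6] [ 424.7 -335.9]
[277 222] [ 431.6 -326.6] [ 433.2 -335.9]
[282 147] [ 434.4 -252.5] [ 436.2 -256.2]
[276 150] [ 429.  -255.3] [ 430.4 -259.2]
[272 145] [ 425.3 -250.7] [ 426.5 -254.3]
[282 145] [ 434.4 -250.7] [ 436.2 -254.2]
[282 139] [ 434.3 -245.2] [ 436.1 -248.3]
```

arm_command --steps '[{"delta_pos": [-3.5, -4.5, -40], "dr": [0, 0, -2.2]}, {"delta_pos": [0, 0, -40], "dr": [0, 0, 0]}, {"delta_pos": [0, 0, -30], "dr": [0, 0, 0]}, {"delta_pos": [0, 0, -15], "dr": [0, 0, 0]}, {"delta_pos": [0, 0, -10], "dr": [0, 0, 0]}, {"delta_pos": [0, 0, -5], "dr": [0, 0, 0]}, {"delta_pos": [0, 0, 0], "dr": [0, 0, 0]}]'

```text
time_s: 16.55
position: [0.407, -0.2885, -0.0024]
tool_rot: [[0.999, -0.037, 0.0], [-0.037, -0.999, -0.0], [0.0, 0.0, -1.0]]
ft_force: [0.1, -0.1, -0.0]
grip_width: 0.0853
```

arm_command --grip 0 --squeeze 25 --steps '[{"delta_pos": [0, 0, 0], "dr": [0, 0, 0]}, {"delta_pos": [0, 0, 0], "dr": [0, 0, 0]}, {"delta_pos": [0, 0, 0], "dr": [0, 0, 0]}, {"delta_pos": [0, 0, 0], "dr": [0, 0, 0]}]'

```text
time_s: 16.95
position: [0.4069, -0.2891, -0.0017]
tool_rot: [[0.999, -0.037, 0.001], [-0.037, -0.999, -0.001], [0.001, 0.001, -1.0]]
ft_force: [0.1, 1.2, 6.2]
grip_width: 0.0552
```

arm_command --steps '[{"delta_pos": [0, 0, 20], "dr": [0, 0, 0]}, {"delta_pos": [0, 0, 35], "dr": [0, 0, 0]}, {"delta_pos": [0, 0, 40], "dr": [0, 0, 0]}, {"delta_pos": [8, 20, 25], "dr": [0, 0, -1.3]}, {"delta_pos": [17, 42, 0], "dr": [0, 0, 0]}, {"delta_pos": [17, 42, 0], "dr": [0, 0, 0]}, {"delta_pos": [17, 42, 0], "dr": [0, 0, 0]}, {"delta_pos": [17, 42, 0], "dr": [0, 0, 0]}, {"delta_pos": [17, 42, 0], "dr": [0, 0, 0]}, {"delta_pos": [17, 42, 0], "dr": [0, 0, 0]}, {"delta_pos": [17, 42, 0], "dr": [0, 0, 0]}, {"delta_pos": [8, 17, -10], "dr": [0, 0, 0]}, {"delta_pos": [0, 0, 0], "dr": [0, 0, 0]}, {"delta_pos": [0, 0, 0], "dr": [0, 0, 0]}]'

```text
time_s: 18.35
position: [0.5412, 0.042, 0.1074]
tool_rot: [[0.998, -0.06, -0.001], [-0.06, -0.998, -0.0], [-0.001, 0.0, -1.0]]
ft_force: [0.2, -0.3, -1.6]
grip_width: 0.0551
```

```bash
python3 - <<'E'
from nest import *
im,W=snap('f2');lipcheck('f2',im,W)
hs=cv2.cvtColor(im,cv2.COLOR_BGR2HSV)
t=env.observe()['position'].copy()
for z in (.0017,.0217): print(z,proj(W,t+.045*NY+[0,0,z]))
print([(r,hs[r,238].tolist(),hs[r,252].tolist(),hs[r,262].tolist()) for r in range(142,196,2)])
E
```

```text
f2 18.35 [541.2  42.  107.4] -3.42 F [ 0.2 -0.3 -1.6] w 55.1
  lip [198 114] [511.7 111.9]
  lip [199 147] [510.4  91.3]
  lip [313 146] [581.1  87.8]
  lip [312 113] [580.9 108.4]
0.0017 [253.3 164.2]
0.0217 [253.1 175.1]
[(142, [10, 186, 163], [10, 186, 163], [10, 185, 164]), (144, [10, 186, 163], [10, 186, 163], [10, 185, 164]), (146, [10, 189, 163], [10, 187, 164], [10, 187, 165]), (148, [9, 144, 140], [9, 144, 142], [9, 143, 139]), (150, [9, 144, 142], [10, 145, 142], [9, 144, 140]), (152, [9, 146, 140], [9, 145, 141], [9, 145, 139]), (154, [9, 145, 141], [9, 146, 141], [9, 145, 139]), (156, [9, 146, 140], [9, 146, 140], [9, 147, 139]), (158, [9, 146, 140], [10, 146, 141], [9, 146, 138]), (160, [9, 144, 140], [9, 146, 141], [9, 147, 139]), (162, [9, 144, 142], [10, 146, 141], [9, 148, 140]), (164, [10, 136, 73], [9, 135, 72], [9, 136, 73]), (166, [9, 112, 32], [6, 108, 33], [9, 104, 32]), (168, [8, 116, 33], [6, 105, 34], [6, 105, 34]), (170, [7, 100, 33], [8, 123, 31], [5, 99, 31]), (172, [7, 104, 32], [3, 99, 31], [2, 107, 31]), (174, [9, 112, 32], [8, 102, 30], [8, 99, 31]), (176, [5, 78, 36], [7, 64, 36], [6, 73, 35]), (178, [7, 64, 36], [0, 60, 34], [8, 62, 33]), (180, [6, 73, 35], [0, 62, 33], [4, 62, 33]), (182, [8, 62, 33], [8, 64, 32], [4, 64, 32]), (184, [10, 68, 34], [0, 46, 33], [0, 48, 32]), (186, [8, 64, 32], [4, 58, 31], [175, 48, 32]), (188, [8, 64, 32], [4, 64, 32], [174, 41, 31]), (190, [4, 56, 32], [9, 58, 31], [174, 43, 30]), (192, [8, 64, 32], [0, 43, 30], [4, 58, 31]), (194, [9, 58, 31], [4, 60, 30], [0, 27, 28])]
```

arm_command --steps '[{"delta_pos": [1.5, 0, -25], "dr": [0, 0, 0]}, {"delta_pos": [0, 0, -12], "dr": [0, 0, 0]}, {"delta_pos": [0, 0, -10], "dr": [0, 0, 0]}, {"delta_pos": [0, 0, -8], "dr": [0, 0, 0]}, {"delta_pos": [0, 0, -7], "dr": [0, 0, 0]}, {"delta_pos": [0, 0, -4], "dr": [0, 0, 0]}, {"delta_pos": [0, 0, -2], "dr": [0, 0, 0]}, {"delta_pos": [0, 0, 0], "dr": [0, 0, 0]}]'

```text
time_s: 19.2
position: [0.5431, 0.0422, 0.0395]
tool_rot: [[0.998, -0.06, 0.0], [-0.06, -0.998, 0.0], [0.0, -0.0, -1.0]]
ft_force: [-0.6, -0.6, -1.6]
grip_width: 0.0554
```

arm_command --steps '[{"delta_pos": [0, 0, -1], "dr": [0, 0, 0]}, {"delta_pos": [0, 0, -1], "dr": [0, 0, 0]}, {"delta_pos": [0, 0, 0], "dr": [0, 0, 0]}]'

```text
time_s: 19.5
position: [0.5431, 0.0422, 0.0375]
tool_rot: [[0.998, -0.06, 0.0], [-0.06, -0.998, -0.0], [0.0, 0.0, -1.0]]
ft_force: [-0.4, -1.1, -3.0]
grip_width: 0.0554
```

arm_command --steps '[{"delta_pos": [0, 0, -1], "dr": [0, 0, 0]}, {"delta_pos": [0, 0, -1], "dr": [0, 0, 0]}, {"delta_pos": [0, 0, 0], "dr": [0, 0, 0]}]'

```text
time_s: 19.8
position: [0.5433, 0.0422, 0.0363]
tool_rot: [[0.998, -0.06, 0.001], [-0.06, -0.998, -0.0], [0.001, 0.0, -1.0]]
ft_force: [-1.6, 0.4, 7.5]
grip_width: 0.0552
```

The fan is seated: contact at z=36.3, exactly as predicted. Releasing it and going to the frame at (597,-305).

arm_command --grip 0.9 --steps '[{"delta_pos": [0, 0, 0], "dr": [0, 0, 0]}, {"delta_pos": [0, 0, 0], "dr": [0, 0, 0]}, {"delta_pos": [0, 0, 0], "dr": [0, 0, 0]}, {"delta_pos": [0, 0, 20], "dr": [0, 0, 0]}, {"delta_pos": [0, 0, 40], "dr": [0, 0, 0]}, {"delta_pos": [0, 0, 40], "dr": [0, 0, 0]}, {"delta_pos": [0, 0, 25], "dr": [0, 0, 0]}, {"delta_pos": [0, 0, 0], "dr": [0, 0, 0]}, {"delta_pos": [0, 0, 0], "dr": [0, 0, 0]}]'

```text
time_s: 20.7
position: [0.5429, 0.0422, 0.1603]
tool_rot: [[0.998, -0.06, 0.0], [-0.06, -0.998, -0.0], [0.0, 0.0, -1.0]]
ft_force: [0.4, 0.3, -0.8]
grip_width: 0.0768
```

```bash
python3 - <<'E'
from nest import *
im,W=snap('f3')
hs=cv2.cvtColor(im,cv2.COLOR_BGR2HSV)
N=np.array([.5425,.042,0])
for d in (-45,45): print(d,proj(W,N+d/1000*NY+[0,0,.058]))
print([(r,hs[r,252].tolist()) for r in range(128,240,3)])
# rotor: grey disc low-sat
m=((hs[...,1]<40)&(hs[...,2]>60)&(hs[...,2]<140)).astype(np.uint8);m[:130]=0;m[230:]=0;m[:,:200]=0;m[:,310:]=0
n,l,s,c=cv2.connectedComponentsWithStats(m)
for i in range(1,n):
  if s[i,4]>150: print('rotor',s[i],plane(W,c[i],.058,1)*1000)
E
```

```text
f3 20.7 [542.9  42.2 160.3] -3.45 F [ 0.4  0.3 -0.8] w 76.8
-45 [253.2 230.4]
45 [253.1 134.4]
[(128, [10, 185, 123]), (131, [10, 184, 122]), (134, [10, 185, 127]), (137, [5, 51, 30]), (140, [5, 39, 39]), (143, [0, 24, 43]), (146, [0, 24, 42]), (149, [6, 30, 43]), (152, [0, 24, 43]), (155, [0, 19, 41]), (158, [8, 24, 42]), (161, [0, 18, 42]), (164, [50, 11, 69]), (167, [135, 7, 69]), (170, [140, 11, 70]), (173, [150, 8, 68]), (176, [150, 3, 84]), (179, [15, 5, 105]), (182, [30, 2, 104]), (185, [30, 2, 104]), (188, [15, 5, 104]), (191, [30, 5, 104]), (194, [150, 3, 77]), (197, [150, 7, 71]), (200, [150, 7, 73]), (203, [140, 11, 72]), (206, [120, 6, 43]), (209, [165, 13, 39]), (212, [150, 13, 40]), (215, [165, 13, 40]), (218, [150, 13, 39]), (221, [150, 13, 39]), (224, [160, 19, 40]), (227, [0, 18, 42]), (230, [120, 47, 43]), (233, [112, 162, 93]), (236, [113, 160, 91]), (239, [115, 130, 63])]
rotor [ 233  164   44   42 1463] [[543.72930729  42.09411581  58.        ]]
```

arm_command --grip 1 --steps '[{"delta_pos": [7, -43, 0], "dr": [0, 0, 0.3]}, {"delta_pos": [7, -43, 0], "dr": [0, 0, 0.3]}, {"delta_pos": [7, -43, 0], "dr": [0, 0, 0.3]}, {"delta_pos": [7, -43, 0], "dr": [0, 0, 0.3]}, {"delta_pos": [7, -43, 0], "dr": [0, 0, 0.2]}, {"delta_pos": [7, -43, 0], "dr": [0, 0, 0.2]}, {"delta_pos": [7, -43, 0], "dr": [0, 0, 0.2]}, {"delta_pos": [5, -43, -25], "dr": [0, 0, 0]}, {"delta_pos": [0, 0, 0], "dr": [0, 0, 0]}, {"delta_pos": [0, 0, 0], "dr": [0, 0, 0]}]'

```text
time_s: 21.75
position: [0.5963, -0.3021, 0.1329]
tool_rot: [[1.0, -0.03, -0.003], [-0.03, -1.0, 0.003], [-0.004, -0.003, -1.0]]
ft_force: [0.4, 1.2, 1.2]
grip_width: 0.0856
```

```bash
python3 - <<'E'
from nest import *
im,W=snap('y1')
for ce,a,m in blobs(im,(22,120,80),(34,255,255),400):
    print(ce.round(1),a,[rect(W,m,z,1) for z in (.005,.018)])
E
```

```text
y1 21.75 [ 596.3 -302.1  132.9] -1.74 F [0.4 1.2 1.2] w 85.6
[393.6 138.8] 3025 [array([ 742.7, -265.7,   64.6,  106.3,  -43.5]), array([ 736. , -263.7,   61.5,  101.3,  -43.5])]
[255.6 140.2] 1414 [array([ 598.8, -266.3,   22.8,   56.1,   87.2]), array([ 598.9, -264.2,   21.7,   53.5,   87.2])]
[255.2 202. ] 2281 [array([ 596.6, -320.3,   59.2,   83. ,   -2.6]), array([ 596.8, -315.7,   56.4,   79.1,   -2.6])]
```

The rotor centre reads (543.7,42.1), so the fan is centred in the nest. The frame is at (597,-308.3), yaw -2.6°. Gripping it across the rails.

arm_command --steps '[{"delta_pos": [0.7, -6.2, -38], "dr": [0, 0, -0.9]}, {"delta_pos": [0, 0, -40], "dr": [0, 0, 0]}, {"delta_pos": [0, 0, -30], "dr": [0, 0, 0]}, {"delta_pos": [0, 0, -15], "dr": [0, 0, 0]}, {"delta_pos": [0, 0, -10], "dr": [0, 0, 0]}, {"delta_pos": [0, 0, -5], "dr": [0, 0, 0]}, {"delta_pos": [0, 0, 0], "dr": [0, 0, 0]}]'

```text
time_s: 22.5
position: [0.5982, -0.308, -0.0018]
tool_rot: [[0.999, -0.044, 0.001], [-0.044, -0.999, -0.001], [0.001, 0.001, -1.0]]
ft_force: [-0.2, -0.6, 0.2]
grip_width: 0.0854
```

arm_command --grip 0 --squeeze 45 --steps '[{"delta_pos": [0, 0, 0], "dr": [0, 0, 0]}, {"delta_pos": [0, 0, 0], "dr": [0, 0, 0]}, {"delta_pos": [0, 0, 0], "dr": [0, 0, 0]}, {"delta_pos": [0, 0, 0], "dr": [0, 0, 0]}]'

```text
time_s: 22.9
position: [0.5983, -0.3084, -0.0011]
tool_rot: [[0.999, -0.044, 0.002], [-0.044, -0.999, -0.001], [0.002, 0.001, -1.0]]
ft_force: [-1.3, 0.9, 6.9]
grip_width: 0.0546
```

arm_command --steps '[{"delta_pos": [0, 0, 20], "dr": [0, 0, 0]}, {"delta_pos": [0, 0, 35], "dr": [0, 0, 0]}, {"delta_pos": [0, 0, 40], "dr": [0, 0, 0]}, {"delta_pos": [-3, 20, 35], "dr": [0, 0, -0.9]}, {"delta_pos": [-7, 42, 0], "dr": [0, 0, 0]}, {"delta_pos": [-7, 42, 0], "dr": [0, 0, 0]}, {"delta_pos": [-7, 42, 0], "dr": [0, 0, 0]}, {"delta_pos": [-7, 42, 0], "dr": [0, 0, 0]}, {"delta_pos": [-7, 42, 0], "dr": [0, 0, 0]}, {"delta_pos": [-7, 42, 0], "dr": [0, 0, 0]}, {"delta_pos": [-7, 42, 0], "dr": [0, 0, 0]}, {"delta_pos": [-4, 28, 0], "dr": [0, 0, 0]}, {"delta_pos": [0, 0, 0], "dr": [-3.8, 0.2, 0]}, {"delta_pos": [0, 0, 0], "dr": [-3.8, 0.2, 0]}, {"delta_pos": [0, 0, 0], "dr": [-3.8, 0.2, 0]}, {"delta_pos": [0, 0, 0], "dr": [0, 0, 0]}, {"delta_pos": [0, 0, 0], "dr": [0, 0, 0]}]'

```text
time_s: 24.6
position: [0.5418, 0.0342, 0.1275]
tool_rot: [[0.998, -0.059, -0.01], [-0.06, -0.979, -0.196], [0.001, 0.196, -0.981]]
ft_force: [0.2, 0.9, -1.6]
grip_width: 0.0548
```

```bash
python3 - <<'E'
from nest import *
im,W=snap('y2');lipcheck('y2',im,W)
s=env.observe();t=s['position'];R=s['tool_rot'];print(np.round(R,3).tolist())
# frame own axes: own y (towards +nest y) = -tool y ; up = -tool z
for yy,zz,n in ((53,1.1,'tip under'),(53,6.1,'tip top'),(32,19.1,'rail top')):
    p=t-R[:,1]*yy/1000-R[:,2]*zz/1000; print(n,(p*1000).round(1),'nest',round((p-[.5428,.042,0])@NY*1000,1),round(p[2]*1000-20,1),proj(W,p))
hs=cv2.cvtColor(im,cv2.COLOR_BGR2HSV)
print([(r,hs[r,253].tolist()) for r in range(100,200,2)])
E
```

```text
y2 24.6 [541.8  34.2 127.5] -3.42 F [ 0.2  0.9 -1.6] w 54.8
  lip [196  87] [511.3 112.2]
  lip [199 119] [510.7  91.4]
  lip [310 119] [581.1  87.2]
  lip [311  86] [581.7 108.7]
[[0.998, -0.059, -0.01], [-0.06, -0.979, -0.196], [0.002, 0.196, -0.981]]
tip under [545.   85.9 118.2] nest 43.9 98.2 [253.2 148.4]
tip top [545.   86.9 123.1] nest 44.9 103.1 [253.2 150.3]
rail top [543.9  68.9 140. ] nest 26.9 120.0 [253.1 200.3]
[(100, [10, 190, 126]), (102, [10, 187, 127]), (104, [10, 187, 127]), (106, [10, 189, 127]), (108, [10, 192, 126]), (110, [10, 189, 127]), (112, [10, 189, 127]), (114, [10, 188, 126]), (116, [10, 190, 126]), (118, [10, 193, 132]), (120, [5, 36, 42]), (122, [8, 44, 46]), (124, [11, 45, 45]), (126, [8, 46, 44]), (128, [12, 57, 45]), (130, [13, 50, 46]), (132, [10, 50, 46]), (134, [10, 51, 45]), (136, [13, 51, 45]), (138, [12, 55, 46]), (140, [13, 51, 45]), (142, [15, 57, 45]), (144, [15, 55, 46]), (146, [13, 50, 46]), (148, [23, 137, 65]), (150, [23, 167, 119]), (152, [23, 165, 145]), (154, [23, 164, 145]), (156, [24, 165, 144]), (158, [23, 164, 146]), (160, [23, 166, 146]), (162, [23, 166, 144]), (164, [23, 165, 145]), (166, [23, 165, 145]), (168, [24, 165, 144]), (170, [23, 165, 145]), (172, [23, 167, 145]), (174, [23, 166, 144]), (176, [23, 165, 145]), (178, [23, 165, 145]), (180, [24, 165, 144]), (182, [23, 163, 144]), (184, [23, 165, 144]), (186, [23, 166, 143]), (188, [24, 167, 142]), (190, [24, 165, 144]), (192, [23, 163, 136]), (194, [38, 17, 61]), (196, [21, 104, 32]), (198, [21, 100, 33])]
```

The tip pixel (row 148) matches my prediction. The frame leans 0.196 rad with its tip 3 mm before the orange lip. Lowering the tip to just above the fan top.

arm_command --steps '[{"delta_pos": [0.5, -1.5, -20], "dr": [0, 0, 0]}, {"delta_pos": [0, 0, -15], "dr": [0, 0, 0]}, {"delta_pos": [0, 0, -10], "dr": [0, 0, 0]}, {"delta_pos": [0, 0, -6], "dr": [0, 0, 0]}, {"delta_pos": [0, 0, -4], "dr": [0, 0, 0]}, {"delta_pos": [0, 0, -2], "dr": [0, 0, 0]}, {"delta_pos": [0, 0, 0], "dr": [0, 0, 0]}, {"delta_pos": [0, 0, 0], "dr": [0, 0, 0]}]'

```text
time_s: 25.45
position: [0.5425, 0.0325, 0.0709]
tool_rot: [[0.998, -0.059, -0.01], [-0.06, -0.978, -0.198], [0.002, 0.198, -0.98]]
ft_force: [0.4, -0.8, -1.2]
grip_width: 0.0551
```

```bash
cat > tip.py <<'E'
from nest import *
def rep(g=1.1):
    s=env.observe();t=s['position'];R=s['tool_rot']
    print('t',round(s['time_s'],2),'F',np.round(s['ft_force'],1),'w',round(s['grip_width']*1000,1),'tilt',np.degrees(np.arcsin(R[2,1])).round(2))
    for yy,zz,n in ((53,g,'tip under'),(0,g,'C'),(-53,g,'tail under')):
        p=t-R[:,1]*yy/1000-R[:,2]*zz/1000; q=p-[.5428,.042,.02]
        print(n,'nest xyz',np.round([q@NX*1000,q@NY*1000,q[2]*1000],1))
E
python3 -c "
from tip import *
rep()"
```

```text
t 25.45 F [ 0.4 -0.8 -1.2] w 55.1 tilt 11.41
tip under nest xyz [ 0.3 42.6 41.5]
C nest xyz [ 0.3 -9.3 52. ]
tail under nest xyz [  0.2 -61.3  62.4]
```

arm_command --steps '[{"delta_pos": [0, 0, -2], "dr": [0, 0, 0]}, {"delta_pos": [0, 0, 0], "dr": [0, 0, 0]}, {"delta_pos": [0.2, 4, 0], "dr": [0, 0, 0]}, {"delta_pos": [0.2, 4, 0], "dr": [0, 0, 0]}, {"delta_pos": [0.2, 4, 0], "dr": [0, 0, 0]}, {"delta_pos": [0.2, 3, 0], "dr": [0, 0, 0]}, {"delta_pos": [0, 0, 0], "dr": [0, 0, 0]}]'

```text
time_s: 26.15
position: [0.5432, 0.0474, 0.0687]
tool_rot: [[0.998, -0.059, -0.01], [-0.06, -0.978, -0.199], [0.002, 0.199, -0.98]]
ft_force: [-0.3, -6.1, 1.1]
grip_width: 0.0546
```

```bash
python3 -c "
from tip import *
rep()"
```

```text
t 26.15 F [-0.3 -6.1  1.1] w 54.6 tilt 11.47
tip under nest xyz [ 0.1 57.6 39.2]
C nest xyz [ 0.1  5.6 49.7]
tail under nest xyz [  0.  -46.3  60.3]
```

arm_command --steps '[{"delta_pos": [0.1, 2, 0], "dr": [0, 0, 0]}, {"delta_pos": [0.1, 1.5, 0], "dr": [0, 0, 0]}, {"delta_pos": [0.1, 1, 0], "dr": [0, 0, 0]}, {"delta_pos": [0, 0, 0], "dr": [0, 0, 0]}]'

```text
time_s: 26.55
position: [0.5434, 0.0513, 0.0687]
tool_rot: [[0.998, -0.059, -0.011], [-0.06, -0.978, -0.199], [0.001, 0.199, -0.98]]
ft_force: [-0.6, -6.4, 0.6]
grip_width: 0.0548
```

arm_command --steps '[{"delta_pos": [0.1, 1, 0], "dr": [0, 0, 0]}, {"delta_pos": [0, 1, 0], "dr": [0, 0, 0]}, {"delta_pos": [0, 0, 0], "dr": [0, 0, 0]}]'

```text
time_s: 26.85
position: [0.5435, 0.0518, 0.0691]
tool_rot: [[0.998, -0.059, -0.011], [-0.06, -0.978, -0.202], [0.001, 0.202, -0.979]]
ft_force: [-2.5, -15.5, 2.6]
grip_width: 0.0549
```

```bash
python3 -c "
from tip import *
rep()"
```

```text
t 26.85 F [ -2.5 -15.5   2.6] w 54.9 tilt 11.68
tip under nest xyz [ 0.2 61.9 39.4]
C nest xyz [ 0.1 10.  50.2]
tail under nest xyz [  0.1 -41.9  60.9]
```

The wall is reached (15.5 N, versus about 7 N for the plunger alone). Now I'll lay the frame flat, pivoting about the tongue.

arm_command --steps '[{"delta_pos": [0, 0, -1.8], "dr": [1.9, -0.1, 0]}, {"delta_pos": [0, 0, -1.8], "dr": [1.9, -0.1, 0]}, {"delta_pos": [0, 0, -1.8], "dr": [1.9, -0.1, 0]}, {"delta_pos": [0, 0, 0], "dr": [0, 0, 0]}]'

```text
time_s: 27.25
position: [0.5434, 0.0513, 0.0633]
tool_rot: [[0.998, -0.061, -0.006], [-0.061, -0.993, -0.102], [0.0, 0.102, -0.995]]
ft_force: [-2.5, -14.8, 2.3]
grip_width: 0.0539
```

```bash
python3 -c "
from tip import *
rep()"
```

```text
t 27.25 F [ -2.5 -14.8   2.3] w 53.9 tilt 5.88
tip under nest xyz [ 0.2 62.2 39. ]
C nest xyz [ 0.1  9.5 44.4]
tail under nest xyz [ -0.  -43.2  49.8]
```

arm_command --steps '[{"delta_pos": [0, 0, -1.8], "dr": [1.9, -0.1, 0]}, {"delta_pos": [0, 0, -1.8], "dr": [1.9, -0.1, 0]}, {"delta_pos": [0, 0, -1.8], "dr": [1.9, -0.1, 0]}, {"delta_pos": [0, 0, 0], "dr": [0, 0, 0]}]'

```text
time_s: 27.65
position: [0.5435, 0.0515, 0.0577]
tool_rot: [[0.998, -0.061, -0.001], [-0.061, -0.998, -0.003], [-0.0, 0.003, -1.0]]
ft_force: [-3.0, -14.8, 2.3]
grip_width: 0.0547
```

```bash
python3 -c "
from tip import *
rep()"
```

```text
t 27.65 F [ -3.  -14.8   2.3] w 54.7 tilt 0.15
tip under nest xyz [ 0.2 62.5 38.6]
C nest xyz [ 0.1  9.5 38.8]
tail under nest xyz [  0.  -43.5  38.9]
```

arm_command --steps '[{"delta_pos": [0, 0, -0.7], "dr": [0, 0, 0]}, {"delta_pos": [0, 0, -0.5], "dr": [0, 0, 0]}, {"delta_pos": [0, 0, 0], "dr": [0, 0, 0]}]'

```text
time_s: 27.95
position: [0.5436, 0.0514, 0.0572]
tool_rot: [[0.998, -0.059, 0.0], [-0.059, -0.998, -0.005], [0.0, 0.005, -1.0]]
ft_force: [-3.9, -17.1, 5.8]
grip_width: 0.0546
```

arm_command --steps '[{"delta_pos": [-0.1, -2, 0.3], "dr": [0, 0, 0]}, {"delta_pos": [-0.1, -2, 0], "dr": [0, 0, 0]}, {"delta_pos": [-0.1, -2, 0], "dr": [0, 0, 0]}, {"delta_pos": [-0.1, -2, 0], "dr": [0, 0, 0]}, {"delta_pos": [-0.1, -1, 0], "dr": [0, 0, 0]}, {"delta_pos": [0, 0, 0], "dr": [0, 0, 0]}]'

```text
time_s: 28.55
position: [0.5432, 0.0447, 0.057]
tool_rot: [[0.998, -0.06, 0.001], [-0.06, -0.998, -0.0], [0.001, 0.0, -1.0]]
ft_force: [-1.4, -5.7, 1.4]
grip_width: 0.0545
```

```bash
python3 -c "
from tip import *
rep()"
```

```text
t 28.55 F [-1.4 -5.7  1.4] w 54.5 tilt 0.02
tip under nest xyz [ 0.3 55.7 38.1]
C nest xyz [ 0.2  2.7 38.1]
tail under nest xyz [  0.2 -50.3  38.1]
```

arm_command --steps '[{"delta_pos": [-0.1, -1.5, 0], "dr": [0, 0, 0]}, {"delta_pos": [0, -1, 0], "dr": [0, 0, 0]}, {"delta_pos": [0, 0, 0], "dr": [0, 0, 0]}]'

```text
time_s: 28.85
position: [0.5431, 0.0424, 0.0569]
tool_rot: [[0.998, -0.06, 0.0], [-0.06, -0.998, 0.0], [0.0, -0.0, -1.0]]
ft_force: [-0.2, -3.9, 2.2]
grip_width: 0.0546
```

The frame is back to within about half a millimetre of the rear wall. Releasing it and rising.

arm_command --grip 0.9 --steps '[{"delta_pos": [0, 0, 0], "dr": [0, 0, 0]}, {"delta_pos": [0, 0, 0], "dr": [0, 0, 0]}, {"delta_pos": [0, 0, 0], "dr": [0, 0, 0]}, {"delta_pos": [0, 0, 0], "dr": [0, 0, 0]}, {"delta_pos": [0, 0, 15], "dr": [0, 0, 0]}, {"delta_pos": [0, 0, 35], "dr": [0, 0, 0]}, {"delta_pos": [0, 0, 40], "dr": [0, 0, 0]}, {"delta_pos": [-20, -20, 30], "dr": [0, 0, 0]}, {"delta_pos": [0, -40, 0], "dr": [0, 0, 0]}, {"delta_pos": [0, 0, 0], "dr": [0, 0, 0]}, {"delta_pos": [0, 0, 0], "dr": [0, 0, 0]}]'

```text
time_s: 29.95
position: [0.5227, -0.0178, 0.1767]
tool_rot: [[0.998, -0.062, -0.0], [-0.062, -0.998, 0.0], [-0.0, -0.0, -1.0]]
ft_force: [-0.4, 0.2, 0.4]
grip_width: 0.0769
```

```bash
python3 - <<'E'
from nest import *
im,W=snap('z1')
t=env.get_image('top');cv2.imwrite('pics/top9.png',t)
for ce,a,m in blobs(im,(20,120,80),(34,255,255),60):
    if plane(W,ce,.06,1)[0,0]<.62 and plane(W,ce,.06,1)[0,1]>-.1: print('yel',ce,a,rect(W,m,.063,1),rect(W,m,.076,1))
for ce,a,mm in blobs(im,*COL['red'],100): print('red',(plane(W,ce,.07,1)*1000).round(1))
c=proj(W,(.5425,.042,.06)).astype(int);print(c)
y0=max(0,c[1]-75);x0=max(0,c[0]-85);a=im[y0:y0+150,x0:x0+170]
b=t[115:265,60:330]
cv2.imwrite('pics/fin.png',np.hstack([cv2.resize(a,(453,400),interpolation=2),cv2.resize(b,(347,400*1),interpolation=2)]))
E
```

```text
z1 29.95 [522.7 -17.8 176.7] -3.54 F [-0.4  0.2  0.4] w 76.9
yel [272.95520422 113.09776021] 3795 [544.2  42.1  58.8  95.7  -3.1] [543.4  43.1  55.9  91.   -3.1]
red [[457.   34.2  70. ]]
[271 114]
```

View pics/fin.png

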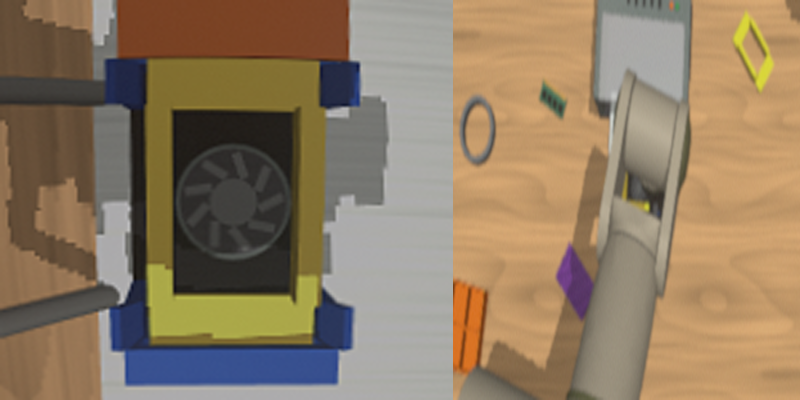

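Final look: the left crop shows the frame flat in the nest. Its far tongue runs under the orange lip (edge at row 60) and its near tongue under the blue lip (row 348), and the fan rotor shows through at (233,200). The visible tongue lengths are 48 and 50 px, so it is centred. The tray is still out (handle x≈457), and the right crop shows the board, tape, purple part and spare frame where they were. Handing in.

```bash
python3 -c "
from rig import env
s=env.observe();print(s['time_s'],s['ft_force']);print(env.close_job())"
```

```text
30.05 [-0.17490197 -0.14222647 -0.27031983]
the job is handed in; nothing more can be done
None
```

I pulled the tray out to its stop, then built the stack in the blue nest in the order asked: heat sink, fan, retaining frame. The job was handed in at 30 s of the 72 s allowed, with the gripper clear of everything; no verdict was reported.

**Last checks**
- **Heat sink and fan:** both touched down at the expected heights, to within about 1 mm, and the fan's rotor read within about 1.5 mm of the nest centre.
- **Frame:** it lies flat with both tongues under the lips. The visible part is about 95 mm long and centred between them.
- **Tray:** the handle stayed at x ≈ 457 mm after the pull.
- **Other things:** I left them alone. The last picture shows the board, tape, purple part and one spare frame in place; it doesn't show the rest.

**What disagreed with the text**
- **Fingers:** they reached about 30 mm less far than stated, so the first grasp of the handle closed on nothing. I went lower and gripped it on the second try.
- **Tray start:** the tray seems to have started about 15 mm out. The pull ended at 57 N after about 122 mm, which I took as the stop; the cameras put the tray about 136 mm out, give or take 4 mm.
- **Sink grasp:** while gripping the sink, the fingertips pressed the bench with about 27 N. I regripped it higher before lifting.

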